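# Hang rinsed tube shields and insulator to drain

## Robot

A 7-joint arm with a two-finger parallel gripper is mounted at the origin on the work surface. World frame = base frame: x ahead of the robot, y to its left, z up, the work surface at z = 0. Lengths are in m, angles in rad, forces in N, time in s.
With the tool pointing down it reaches from about 0.4 to 0.85 m from the base axis. Payload 10.4 kg.
Tool frame: the origin (TCP) lies between the finger pads; the fingertips stand 17 mm ahead of it and the grasp point (between the pads) lies 2 mm behind it; x points along the fingers, y is the direction in which the jaws open and shut, and the axes are right-handed (so a half turn about x gives the same grasp; the last joint's range is limited). The gripper opens to 87 mm and grips with 3 to 60 N. Pads are 19 mm wide; open, the fingers measure 117 mm over their backs; the gripper's body (75 mm by 190 mm) begins 51 mm behind the grasp point.
Start: joints at [1.206, 0.332, -0.065, 1.46, 0.022, 1.35, -0.088], TCP at [0.21, -0.589, 0.24] pointing down, gripper open.
Joint ranges: [-2.6, 2.6], [-0.5, 2.12], [-1.47, 1.34], [0.16, 2.42], [-1.27, 4.41], [0.06, 2.06], [-2.6, 2.6]. Speed limits (rad/s): [2.22, 2.22, 2.79, 2.79, 3.14, 3.14, 3.14].

## Interface

Orientations are given as a unit quaternion [x, y, z, w].
In Python, from bench import r, optics, close_job gives the robot as it stands.
- The arm moves only by the shell command python3 -m inch 'ROWS' [OPENING] [FORCE]. ROWS is JSON, a list of rows, each an object with "translation": the shift along the tool's x, y, z in cm, a list of three; "spin": the turn about the tool's x in degrees. In form: [{"translation": [tx, ty, tz], "spin": spin}, ...]. A call has 1 to 20 rows; each row shifts and turns the pose as measured when the row begins, along the tool's axes as they then stand; what a row does not reach is not made up. A row lasts 1/8 s, in which the tool goes at most 62.5 mm and 10.7 degrees, less where a joint would pass 70% of its speed; a pose out of reach is approached as far as the arm can. A call is refused whole if a number of a shift passes 6.25 or a number of a turn 10.7, either way. A call with a gripper value outside its range is refused whole. OPENING is the closure, from 0 (fully open) to 1 (shut), set as the call begins (- or left out, the last holds). The fingers move at their own pace and stop on an object; FORCE is the grip in N (left out, the last holds). Time passes only in rows, so rows that do not move let the fingers close. It gives the time, the measured TCP pose, the force and the opening at its end, in the units of the state.
- r.read_state(): the state, without advancing time (a new reading comes with each control period).
- optics.camera(name): name is "scene" or "top"; returns the picture (384x512x3 uint8, red, green, blue); there is no depth.
- optics.camera_model(name): a dict with "camera_matrix" (3x3 intrinsics, pixels), "dist" ([k1, k2, p1, p2, k3] as OpenCV has them; the pictures are not rectified), "world_from_camera" (4x4, takes a point from camera to world coordinates). Camera axes: x right, y down, z forward; pixel columns grow to the right and rows downward; lengths in m; the calibration is good to about 2 mm. A picture is of the moment at which its call begins. camera_model takes no time and is no camera call.
- close_job(): hands the job in, once; it reports no verdict.
The state is a dict: "time": time; "joint_positions": joint angles; "joint_vel": joint speeds; "joint_torque": joint torques, N m; "ee_pos": TCP position; "eef_rot": TCP orientation; "ft_force": force on the tool from outside, world axes, zero at the start; "torque": the same for the moment, N m; "width": finger opening in m.
Only numpy, scipy, OpenCV 4.12 (cv2) and the standard library are available. Lean on these libraries where they do the work, as an engineer would, in place of code of your own. Each camera call takes 0.05 s, during which the arm holds its last target.

## Task

Hang the rinsed cups mouth-down on the leaning pegs of the draining rack, each pushed fully home on its own peg: the tall can on the long thin peg, the short can on the short thin peg and the porcelain bell on the thick peg. Slide the open C-shaped clamp sideways through its gap onto the rack's upright rod, below the ball, and leave it lying flat on the collar. Leave the compass and the two vacuum tubes where they are.

Things in the scene. Friction and masses are not known exactly. Their poses are not given: they have to be found in the camera images.
- tall_can_center (a point): Plain aluminium tube shield can, closed at one end, standing mouth-down: outer diameter 38, height 88, inside 33 wide and 84 deep, about 0.07 kg. Point: its centre, 44 above the rim. Axes: z up through the closed end, mouth facing -z.
- short_can_center (a point): Plain aluminium tube shield can like the tall one but short: outer diameter 38, height 54, inside 33 wide and 50 deep, about 0.05 kg. Point: its centre, 27 above the rim. Axes: z up through the closed end, mouth facing -z.
- bell_center (a point): Cream porcelain bell-shaped insulator cup, standing mouth-down: height 66; the upper 42 is a straight neck of outer diameter 56, below it flares to 70 at the mouth; inside 48 wide in the neck, 62 deep, about 0.18 kg. Point: its centre, 33 above the rim. Axes: z up through the closed end, mouth facing -z.
- tall_can_floor (a point): Centre of the tall can's inner bottom (the inner face of its closed end), 40 above its centre point.
- short_can_floor (a point): Centre of the short can's inner bottom, 23 above its centre point.
- bell_floor (a point): Centre of the porcelain bell's inner bottom, 29 above its centre point.
- tall_can: The tall can; origin at the centre of its mouth.
- short_can: The short can; origin at the centre of its mouth.
- bell: The porcelain bell; origin at the centre of its mouth.
- clamp: The clamp: bare steel open C-shaped ring lying flat, of 10 thick round bar, outside diameter 45, bore 25, with a 16 wide gap that faces its +x; on the side opposite the gap an upright grip tab. Origin under the bore's centre; z up. About 0.06 kg.
- clamp_tab (a point): Centre of the clamp's upright tab: 12 thick along the clamp's y, 16 along its x, 44 high (from the ring's underside up). It stands 38 from the bore's centre towards -x of the clamp; this point is 22 above the ring's underside.
- clamp_bore (a point): Centre of the clamp's bore, 5 above its underside.
- peg_long_tip (a point): Outermost point of the rounded tip of the long thin steel peg (diameter 12, 115 long from the tray, tip about 112 above the desk) on the low dark steel draining rack (tray 140 x 410, 12 high, side lips to 20 high). Axes of the rack: z up, -x to the rack's front; the peg is a straight round bar leaning 30 degrees from vertical towards -x, so its axis points along (-0.5, 0, 0.866) in this frame. The three pegs stand 105 apart along the rack's y, in any order.
- peg_short_tip (a point): Tip of the short thin steel peg (diameter 12, 81 long, tip about 82 above the desk). Axes of the rack: z up, -x to the rack's front; the peg is a straight round bar leaning 30 degrees from vertical towards -x, so its axis points along (-0.5, 0, 0.866) in this frame.
- peg_thick_tip (a point): Tip of the thick round-ended steel peg (diameter 36, 100 long, tip about 99 above the desk). Axes of the rack: z up, -x to the rack's front; the peg is a straight round bar leaning 30 degrees from vertical towards -x, so its axis points along (-0.5, 0, 0.866) in this frame.
- rod_seat (a point): Upright steel rod at one end of the rack (the end towards the rack's -y), 105 from the nearest peg place. Point: on the rod's axis at the top face of its round collar (diameter 56), 60 above the desk; z up, x and y of the rack. Above the collar the rod is 9 in diameter, and a fixed ball of diameter 30 sits on it, its underside 31 and its top 61 above the collar, so rings cannot pass over the top.
- compass: Bystander: round brass compass, diameter 60, 22 high, lying near the front of the rack. Origin under its centre.
- tube_a_center (a point): Bystander: smoky glass octal tube standing on its black base, diameter 37, 96 high, behind the work. Point: half-way up.
- tube_b_center (a point): Bystander: a second such tube. Point: half-way up.
Things that resemble listed ones, but are neither listed nor needed, are in the scene too. Of the things like the bell, leave any that is blue; of the rest the smaller one is meant. What is shaped like the clamp but yellow is not meant.

How it is judged:
By the outcome, as a careful person would: the job done as asked, in the order asked, and still so for the second after the job is handed in, with the robot touching nothing.
It also fails if it takes over 72 s, if anything falls off the work surface, if the arm or the gripper's body presses on something with over 40 N, if the wrist force passes 120 N, or if a joint passes its speed limit or range.

## Working session

There is one attempt and no reset: what is moved stays moved. The work goes in short steps, Python scripts to look and compute and a shell command to move; the robot and the scene stay as the last step left them, time stands still between calls to the robot, and variables do not carry over. Pictures are saved under pics/ and viewed, and the job is handed in when it is done.

```bash
ls -la; mkdir -p pics; python3 - <<'E'
from bench import r, optics
import cv2,numpy as np
np.set_printoptions(precision=4,suppress=True)
for n in ("scene","top"):
    im=optics.camera(n); cv2.imwrite(f"pics/{n}0.png",cv2.resize(im[:,:,::-1],(800,600),interpolation=cv2.INTER_CUBIC))
    np.save(f"pics/{n}0.npy",im)
    m=optics.camera_model(n); print(n,m["camera_matrix"],m["dist"],m["world_from_camera"])
print(r.read_state())
E
```

```text
total 12
drwxr-xr-x  3 agent agent 4096 Dec  6 22:23 .
drwxr-xr-x 23 root  root  4096 Dec  6 22:23 ..
drwxr-xr-x  2 agent agent 4096 Dec  6 22:23 pics
scene [[423.191    0.     256.2706]
 [  0.     423.191  188.0316]
 [  0.       0.       1.    ]] [-0.0698  0.      0.      0.      0.    ] [[-0.8729  0.4138 -0.2583  0.8718]
 [ 0.4876  0.7543 -0.4396  0.4402]
 [ 0.0129 -0.5097 -0.8602  1.0453]
 [ 0.      0.      0.      1.    ]]
top [[409.1828   0.     253.5344]
 [  0.     409.1828 183.4056]
 [  0.       0.       1.    ]] [-0.0062  0.      0.      0.      0.    ] [[-0.0149 -0.9912  0.1312  0.4146]
 [-0.9999  0.0142 -0.0069 -0.0555]
 [ 0.005  -0.1313 -0.9913  1.2811]
 [ 0.      0.      0.      1.    ]]
{'time': 0.1, 'joint_positions': array([ 1.2064,  0.3328, -0.0647,  1.4608,  0.0216,  1.3499, -0.0885]), 'joint_vel': array([-0.0005, -0.0018,  0.0003, -0.002 , -0.0006, -0.0007,  0.0007]), 'joint_torque': array([  0.0009, -62.4547,   0.0248, -39.072 ,  -0.0613,   0.0367,
         0.    ]), 'ee_pos': array([ 0.2094, -0.5885,  0.2389]), 'eef_rot': array([-0.6967, -0.1207,  0.6969, -0.1198]), 'ft_force': array([ 0.3198, -0.174 ,  0.4541]), 'torque': array([-0.0089, -0.0296,  0.0739]), 'width': 0.08666237823801873}
```

View pics/scene0.png

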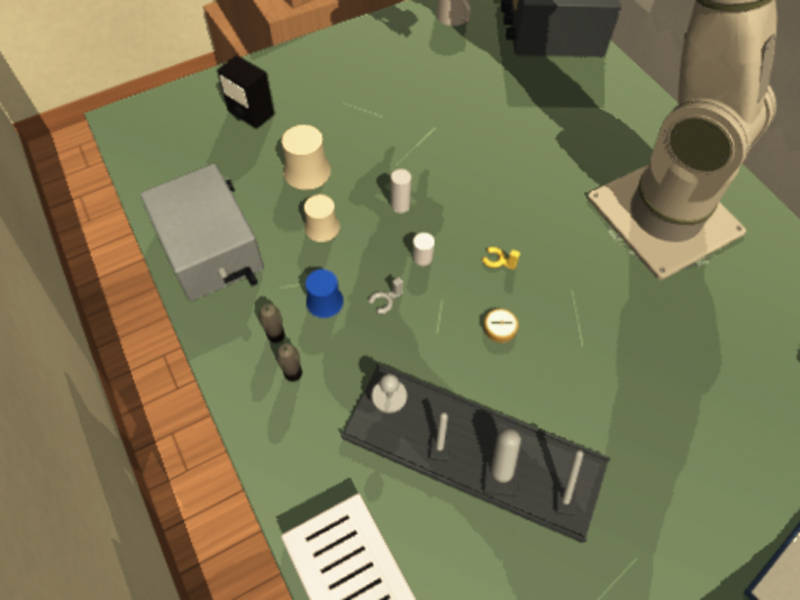

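View pics/top0.png

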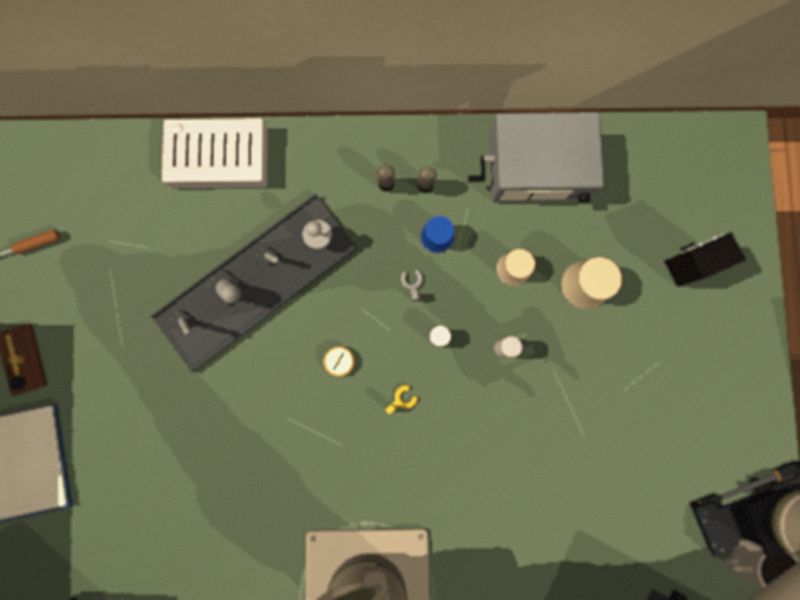

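The overview shows the rack, with the rod end at upper right in the top view. The cans, bells and clamps are right of centre. I'll enlarge both views to measure.

```bash
cat > h.py <<'E'
import numpy as np, cv2
from bench import r, optics
np.set_printoptions(precision=4,suppress=True)
M={n:optics.camera_model(n) for n in("scene","top")}
def ray(n,u,v):
    m=M[n];p=cv2.undistortPoints(np.array([[[u,v]]],float),np.array(m["camera_matrix"]),np.array(m["dist"]))[0,0]
    T=np.array(m["world_from_camera"]);return T[:3,3],T[:3,:3]@np.array([p[0],p[1],1])
def onz(n,u,v,z):
    o,d=ray(n,u,v);return o+d*(z-o[2])/d[2]
def tri(a,b):
    o1,d1=ray("scene",*a);o2,d2=ray("top",*b)
    s=np.linalg.lstsq(np.c_[d1,-d2],o2-o1,rcond=None)[0]
    p,q=o1+d1*s[0],o2+d2*s[1];return (p+q)/2,np.linalg.norm(p-q)
def proj(n,P):
    m=M[n];T=np.linalg.inv(np.array(m["world_from_camera"]))
    rv=cv2.Rodrigues(T[:3,:3])[0]
    return cv2.projectPoints(np.atleast_2d(np.array(P,float)),rv,T[:3,3],np.array(m["camera_matrix"]),np.array(m["dist"]))[0][:,0]
def crop(im,x0,y0,x1,y1,s,f):
    c=cv2.resize(im[y0:y1,x0:x1,::-1],None,fx=s,fy=s,interpolation=cv2.INTER_CUBIC)
    for x in range((x0//10+1)*10,x1,10):
        cv2.line(c,((x-x0)*s,0),((x-x0)*s,4),(0,0,255),1)
        if x%20==0: cv2.putText(c,str(x),((x-x0)*s-8,14),0,.35,(255,255,255),1)
    for y in range((y0//10+1)*10,y1,10):
        cv2.line(c,(0,(y-y0)*s),(4,(y-y0)*s),(0,0,255),1)
        if y%20==0: cv2.putText(c,str(y),(5,(y-y0)*s+4),0,.35,(255,255,255),1)
    cv2.imwrite(f,c)
E
python3 - <<'E'
from h import *
t=np.load("pics/top0.npy");s=np.load("pics/scene0.npy")
crop(t,90,110,250,245,5,"pics/t_rack.png");crop(t,230,120,400,240,4,"pics/t_obj.png")
crop(s,210,220,400,350,4,"pics/s_rack.png");crop(s,165,70,345,225,4-1,"pics/s_obj.png")
E
```

```text
(no output)
```

View pics/t_rack.png

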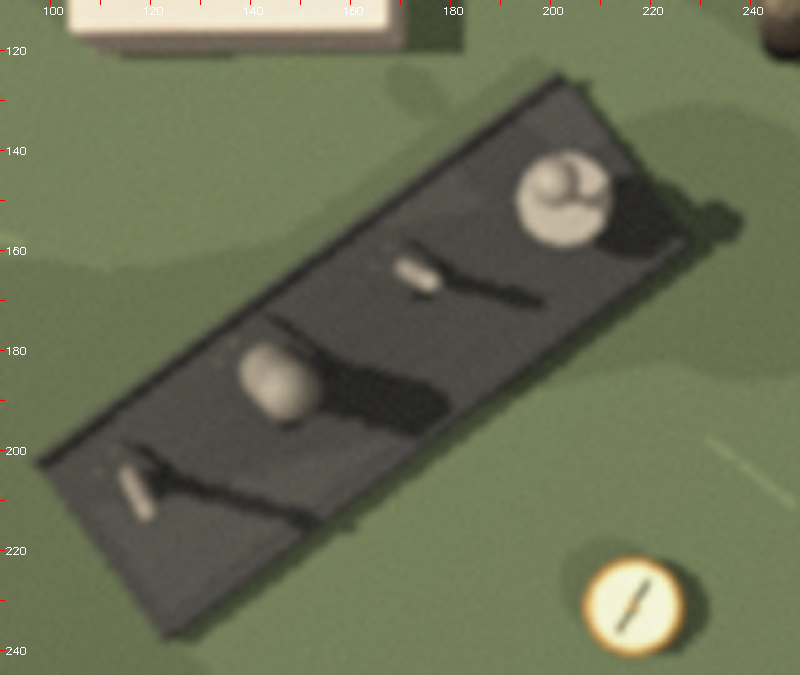

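View pics/t_obj.png

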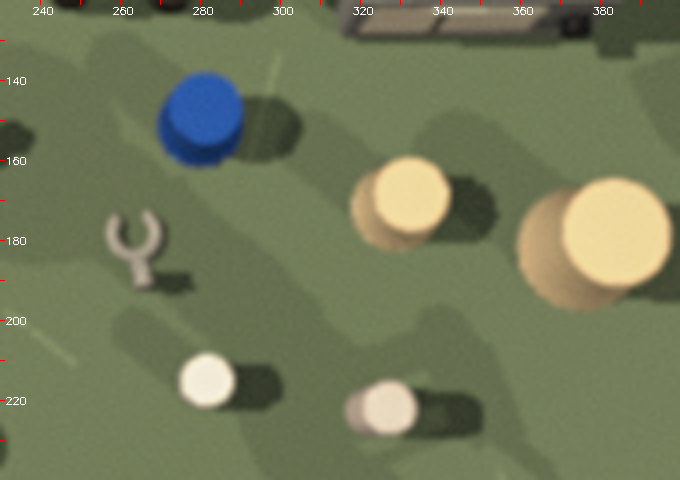

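View pics/s_rack.png

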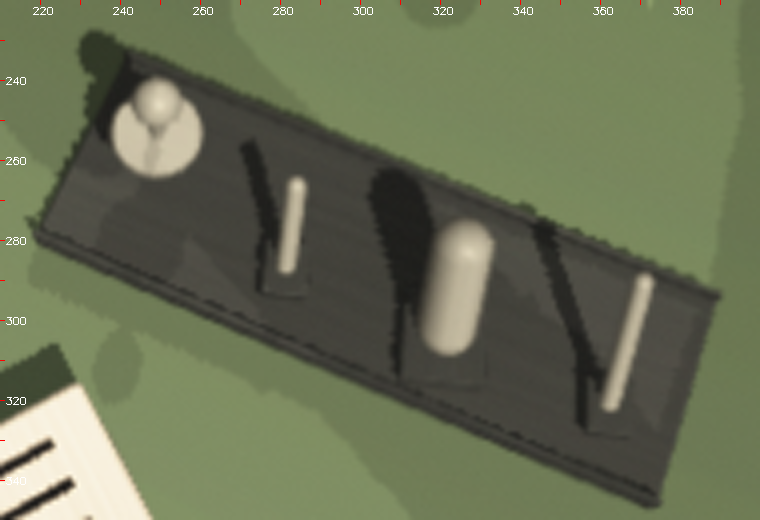

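View pics/s_obj.png

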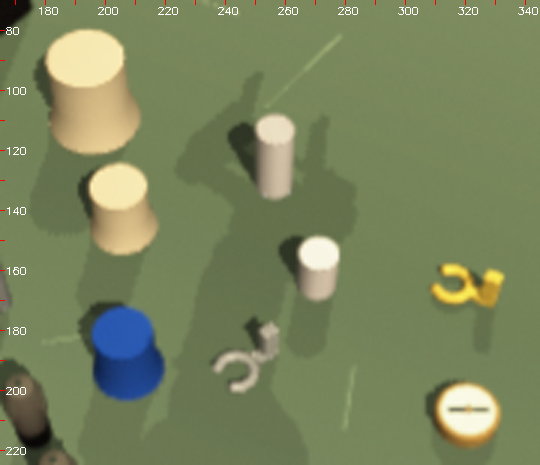

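```bash
python3 - <<'E'
from h import *
for nm,a,b in [("ball",(249,245.3),(201,146)),("longtip",(371,288.5),(120,212.5)),("thicktip",(327,278),(148,189)),("shorttip",(284,265),(177,167)),
 ("tall top",(256.5,112.5),(327,221.5)),("short top",(271,154),(281,215)),("bell top",(204,132),(332,168.5)),("compass",(320,206),(216.5,231))]:
    p,e=tri(a,b); print(nm,p,"gap",round(e,4))
print("collar",onz("scene",248.7,253,.06),onz("top",203,149.5,.06))
print("tall",onz("scene",256.5,112.5,.088),onz("top",327,221.5,.088))
print("short",onz("scene",271,154,.054),onz("top",281,215,.054))
print("bell",onz("scene",204,132,.066),onz("top",332,168.5,.066))
print("clamp ring", onz("top",263,179,.005),onz("scene",244,193,.005))
print("clamp tabtop", onz("top",265.5,190,.044),onz("scene",254,180,.044))
for u,v in [(98,203),(201,125),(228,158),(124,237)]: print("corner",onz("top",u,v,.02))
E
```

```text
ball [0.6828 0.0895 0.1039] gap 0.0016
longtip [0.4911 0.3199 0.1084] gap 0.0006
thicktip [0.5597 0.2458 0.0905] gap 0.0011
shorttip [0.627  0.1645 0.0736] gap 0.0006
tall top [ 0.4575 -0.2756  0.0871] gap 0.0008
short top [ 0.481  -0.1453  0.0526] gap 0.0013
bell top [ 0.618  -0.3017  0.0632] gap 0.0004
compass [0.4368 0.051  0.0185] gap 0.0014
collar [0.684  0.0914 0.06  ] [0.6825 0.0882 0.06  ]
tall [ 0.4576 -0.2746  0.088 ] [ 0.4577 -0.2757  0.088 ]
short [ 0.482  -0.1449  0.054 ] [ 0.4804 -0.1448  0.054 ]
bell [ 0.6189 -0.2997  0.066 ] [ 0.6174 -0.301   0.066 ]
clamp ring [ 0.5971 -0.0943  0.005 ] [ 0.598  -0.0939  0.005 ]
clamp tabtop [ 0.5576 -0.1001  0.044 ] [ 0.5641 -0.0972  0.044 ]
corner [0.5274 0.4167 0.02  ]
corner [0.7705 0.0994 0.02  ]
corner [0.663  0.0146 0.02  ]
corner [0.4222 0.3337 0.02  ]
```

```bash
cat > fit.py <<'E'
from h import *
from scipy.optimize import least_squares
ax=np.array([-.5,0,.8660254])
def R(y): return np.array([[np.cos(y),-np.sin(y),0],[np.sin(y),np.cos(y),0],[0,0,1]])
L={"long":.115,"thick":.100,"short":.081};rad={"long":.006,"thick":.018,"short":.006}
def model(p):
    x,y,yaw,bx=p;o=np.array([x,y,0]);Rw=R(yaw);d={}
    d["ball"]=o+[0,0,.106];d["collar"]=o+[0,0,.06]
    for i,k in enumerate(["short","thick","long"]):
        b=np.array([bx,.105*(i+1),.012]);d[k+"_tip"]=o+Rw@(b+ax*L[k]);d[k+"_c"]=o+Rw@(b+ax*(L[k]-rad[k]));d[k+"_base"]=o+Rw@b
    return d,Rw
E
python3 - <<'E'
from fit import *
obs=[("ball","scene",249,245.3),("ball","top",201,146),("collar","scene",248.7,253),("collar","top",203,149.5),
("long_c","scene",370.5,291),("long_c","top",119.3,211.5),("thick_c","scene",326,284),("thick_c","top",147,187.5),
("short_c","scene",284,267),("short_c","top",176,166)]
def f(p):
    d,_=model(p);return np.concatenate([proj(n,d[k])[0]-[u,v] for k,n,u,v in obs])
s=least_squares(f,[.683,.09,.65,0.02]);print(s.x);print(s.fun.reshape(-1,2))
np.save("rack.npy",s.x)
d,Rw=model(s.x)
for k in d: print(k,d[k])
for n in("top","scene"):
    im=np.load(f"pics/{n}0.npy").copy()
    im=cv2.resize(im,None,fx=5,fy=5,interpolation=cv2.INTER_CUBIC)
    def P(p): q=proj(n,p)[0]; return tuple(int(v) for v in (q*5+2))
    for k in("long","thick","short"): cv2.line(im,P(d[k+"_base"]),P(d[k+"_tip"]),(255,0,0),1); cv2.circle(im,P(d[k+"_tip"]),3,(255,0,0),1)
    o=np.array([*s.x[:2],0])
    for z,rr in((.06,.028),(.106,.015)):
        for a in np.linspace(0,6.28,40): cv2.circle(im,P(o+[rr*np.cos(a),rr*np.sin(a),z]),1,(0,255,255),-1)
    b=(90,110,250,245) if n=="top" else (210,225,370,345)
    cv2.imwrite(f"pics/fit_{n}.png",im[b[1]*5:b[3]*5,b[0]*5:b[2]*5,::-1][:600])
E
```

```text
[0.6872 0.084  0.6421 0.0438]
[[-3.0235 -1.4412]
 [ 1.5984 -1.4478]
 [-2.5709 -1.8415]
 [ 1.388  -1.5411]
 [ 3.1304  1.1836]
 [-2.6371  1.5707]
 [ 0.7679 -1.3533]
 [-1.2075  0.6408]
 [ 0.7119  0.486 ]
 [-1.7425  0.1318]]
ball [0.6872 0.084  0.106 ]
collar [0.6872 0.084  0.06  ]
short_tip [0.627  0.1701 0.0821]
short_c [0.6294 0.1719 0.077 ]
short_base [0.6594 0.1943 0.012 ]
thick_tip [0.5565 0.2485 0.0986]
thick_c [0.5637 0.2539 0.083 ]
thick_base [0.5965 0.2784 0.012 ]
long_tip [0.4876 0.3281 0.1116]
long_c [0.49   0.3299 0.1064]
long_base [0.5336 0.3625 0.012 ]
```

View pics/fit_top.png

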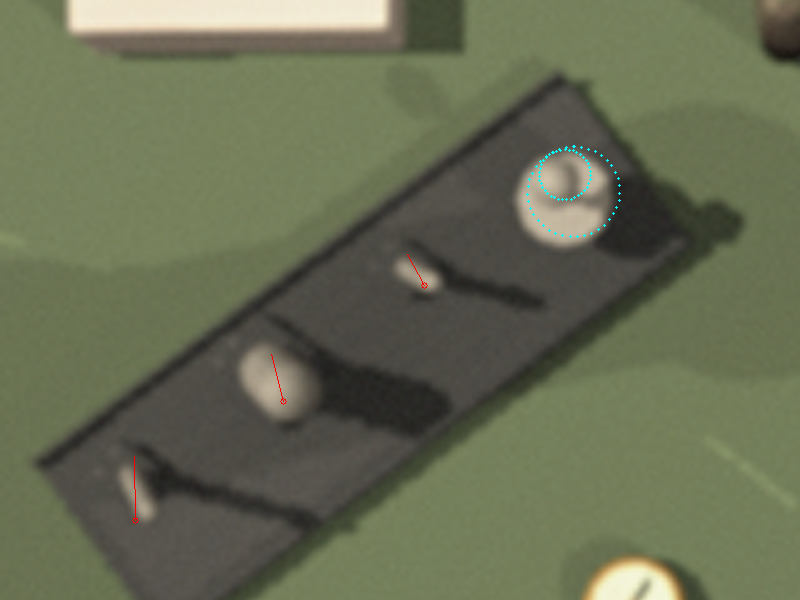

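View pics/fit_scene.png

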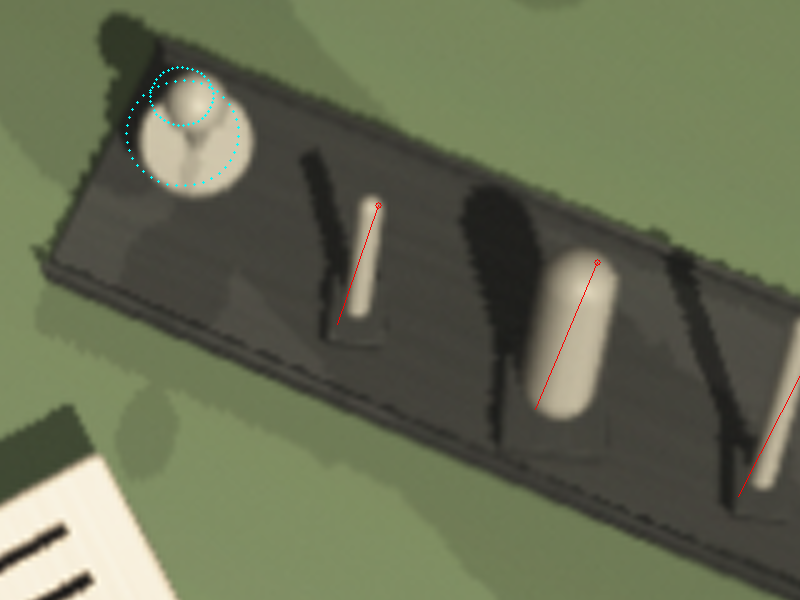

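```bash
python3 - <<'E'
from h import *
# axis line px: (tip, base) each view
pegs={"long":(((371,290),(362,320.5)),((119.5,212.5),(115,204.5))),
"thick":(((326.5,280),(321.5,304)),((147.5,189),(142,183.5))),
"short":(((284.2,266),(281.2,286.5)),((176,166.5),(170.5,162.5)))}
for k,(s,t) in pegs.items():
    n=[]
    for c,q in(("scene",s),("top",t)):
        d1=ray(c,*q[0])[1];d2=ray(c,*q[1])[1];v=np.cross(d1,d2);n.append(v/np.linalg.norm(v))
    a=np.cross(*n);a/=np.linalg.norm(a);a*=np.sign(a[2]);print(k,a,"lean",np.degrees(np.arccos(a[2])),"az",np.degrees(np.arctan2(a[1],a[0])))
    # point: intersect scene base ray w/ top plane
    for q in s:
        o,d=ray("scene",*q);ot=ray("top",0,0)[0];l=n[1]@(ot-o)/(n[1]@d);print("  pt",o+d*l)
for n,pts in(("scene",[(221,277),(241,231),(389,294),(374,345)]),("top",[(98,203),(201,125),(228,158),(124,237)])):
    for p in pts: print(n,onz(n,*p,.02),onz(n,*p,.012))
E
```

```text
long [-0.3811 -0.4513  0.8069] lean 36.20548313988701 az -130.17787850518786
  pt [0.4909 0.3223 0.1032]
  pt [0.5252 0.363  0.0305]
thick [-0.5896 -0.651   0.478 ] lean 61.44617527599694 az -132.16595483459616
  pt [0.5673 0.2523 0.1037]
  pt [0.6007 0.2892 0.0766]
short [-0.4977 -0.635   0.5908] lean 53.78885373981619 az -128.08747433690908
  pt [0.6307 0.1705 0.0857]
  pt [0.6562 0.203  0.0555]
scene [0.7682 0.1002 0.02  ] [0.7674 0.0976 0.012 ]
scene [0.6643 0.0126 0.02  ] [0.6627 0.0093 0.012 ]
scene [0.4239 0.3426 0.02  ] [0.4204 0.3418 0.012 ]
scene [0.5306 0.423  0.02  ] [0.5279 0.4228 0.012 ]
top [0.5274 0.4167 0.02  ] [0.5281 0.4197 0.012 ]
top [0.7705 0.0994 0.02  ] [0.7728 0.1004 0.012 ]
top [0.663  0.0146 0.02  ] [0.6646 0.0151 0.012 ]
top [0.4222 0.3337 0.02  ] [0.4222 0.3362 0.012 ]
```

```bash
cat > sil.py <<'E'
from fit import *
def capsule_pts(p0,p1,r,n=14):
    # sphere samples at p1 (rounded), disc at p0
    P=[]
    th=np.linspace(0,np.pi,9);ph=np.linspace(0,2*np.pi,16,endpoint=False)
    S=np.array([[np.sin(t)*np.cos(f),np.sin(t)*np.sin(f),np.cos(t)] for t in th for f in ph])*r
    a=(p1-p0)/np.linalg.norm(p1-p0);u=np.cross(a,[0,1,0.1]);u/=np.linalg.norm(u);v=np.cross(a,u)
    D=np.array([np.cos(f)*u+np.sin(f)*v for f in ph])*r
    return np.r_[S+p1,D+p0]
def hull(n,P,sc=8):
    q=proj(n,P); return cv2.convexHull(((q+.5)*sc).astype(np.float32))
E
python3 - <<'E'
from sil import *
# masks: bright pegs
for n,box in(("top",(90,110,250,245)),("scene",(210,225,395,350))):
    im=np.load(f"pics/{n}0.npy");g=im.min(2).astype(float)
    m=((g>105)).astype(np.uint8)
    mm=np.zeros_like(m);x0,y0,x1,y1=box;mm[y0:y1,x0:x1]=m[y0:y1,x0:x1]
    c,l,st,ce=cv2.connectedComponentsWithStats(mm)
    for i in range(1,c):
        if st[i,4]>20:
            ys,xs=np.where(l==i);mu=cv2.moments((l==i).astype(np.uint8),True)
            ang=.5*np.degrees(np.arctan2(2*mu['mu11'],mu['mu20']-mu['mu02']))
            print(n,st[i],ce[i],"ang",ang)
    # intensities
    print(im[250 if n=="scene" else 165, 270 if n=="scene" else 185])
E
```

```text
top [103 110  66   7 459] [135.2898 112.9826] ang -0.09108678541951314
top [193 141  18  18 244] [201.832 149.627] ang -67.97886359717569
top [169 162   8   6  26] [172.8846 164.5385] ang 31.806379976590925
top [138 180  12  13 102] [143.4412 185.8627] ang 51.24588699846244
top [114 204   6  10  27] [116.7778 208.8148] ang 64.06394343479509
top [208 222  18  18 255] [216.1961 230.7294] ang -50.05379727139613
[67 65 58]
scene [238 240  23  24 396] [248.952  252.4596] ang -75.75410589392123
scene [280 264   7  24  93] [282.7097 275.7527] ang -82.46570986885308
scene [317 276  16  33 352] [324.6705 291.7756] ang -77.9451635316181
scene [361 289  12  34 137] [366.7372 305.219 ] ang -74.25187732988051
scene [210 315  39  35 855] [226.7275 335.2316] ang 39.51446091639159
[69 68 61]
```

```bash
cat > jf.py <<'E'
from sil import *
from scipy.optimize import minimize
SC=6
boxes={"top":(105,130,220,225),"scene":(232,232,382,332)}
tgt={}
for n,b in boxes.items():
    im=np.load(f"pics/{n}0.npy");g=cv2.GaussianBlur(im.min(2).astype(np.float32),(0,0),.6)[b[1]:b[3],b[0]:b[2]]
    w=np.ones_like(g)
    f=np.clip((g-68)/(125-68),0,1)
    # ignore green outside rack
    hs=im[b[1]:b[3],b[0]:b[2]].astype(int);green=(hs[...,1]-hs[...,2]>18)
    w[cv2.dilate(green.astype(np.uint8),np.ones((3,3)))>0]=0
    tgt[n]=(f,w)
def render(n,parts):
    b=boxes[n];M_=np.zeros(((b[3]-b[1])*SC,(b[2]-b[0])*SC),np.uint8)
    for P in parts:
        q=(proj(n,P)+.5-[b[0],b[1]])*SC
        h=cv2.convexHull(q.astype(np.float32));cv2.fillPoly(M_,[np.round(h*16).astype(np.int32)],255,shift=4)
    m=cv2.resize(M_,None,fx=1/SC,fy=1/SC,interpolation=cv2.INTER_AREA).astype(np.float32)/255
    return cv2.GaussianBlur(m,(0,0),.8)
def parts(p):
    x,y,yaw,bx,dy0,dy1,dy2,lean,cut=p[:9];o=np.array([x,y,0]);Rw=R(yaw);a=np.array([-np.sin(lean),0,np.cos(lean)]);out=[];tips={}
    ys=[dy0,dy0+dy1,dy0+dy1+dy2]
    for k,yy in zip(["short","thick","long"],ys):
        b=np.array([bx,yy,.012]);out.append(capsule_pts(o+Rw@(b+a*cut),o+Rw@(b+a*(L[k]-rad[k])),rad[k]));tips[k]=o+Rw@(b+a*L[k])
    t=np.linspace(0,2*np.pi,40)
    out.append(o+np.c_[.028*np.cos(t),.028*np.sin(t),.06+0*t]);out.append(capsule_pts(o+[0,0,.1055],o+[0,0,.106],.015))
    return out,tips
def cost(p,sh=None):
    c=0;P,_=parts(p)
    for n in tgt:
        f,w=tgt[n];c+=(w*(render(n,P)-f)**2).sum()
    return c
E
python3 - <<'E'
from jf import *
p0=np.array([.683,.0895,.645,.045,.1,.105,.105,.5236,.02])
sc=np.array([.004,.004,.03,.005,.004,.004,.004,.05,.008])
fixed={"all":[1]*9,"nominal":[1,1,1,1,0,0,0,0,1]}
for nm,fx in fixed.items():
    fx=np.array(fx)>0;base=p0.copy()
    if nm=="nominal":base[4]=.105
    def F(z): q=base.copy();q[fx]+=z*sc[fx];return cost(q)
    z=np.zeros(fx.sum())
    for _ in range(3):
        s=minimize(F,z,method="Powell",options=dict(maxiter=40,xtol=1e-2,ftol=1e-5));z=s.x
    q=base.copy();q[fx]+=z*sc[fx];print(nm,s.fun,q);print(parts(q)[1]);np.save(f"jf_{nm}.npy",q)
    for n in tgt:
        f,w=tgt[n];m=render(n,parts(q)[0]);o=np.dstack([f*w,m,m*0]);cv2.imwrite(f"pics/jf_{nm}_{n}.png",cv2.resize((o[...,::-1]*255).astype(np.uint8),None,fx=5,fy=5,interpolation=0))
E
```

```text
all 42.706635 [0.6842 0.0913 0.6411 0.0462 0.0977 0.1052 0.0991 0.4805 0.0823]
{'short': array([0.6328, 0.1748, 0.0838]), 'thick': array([0.5629, 0.2538, 0.1007]), 'long': array([0.498 , 0.3291, 0.114 ])}
nominal 107.758026 [0.6873 0.0864 0.6129 0.0451 0.105  0.105  0.105  0.5236 0.0809]
{'short': array([0.6307, 0.1749, 0.0821]), 'thick': array([0.5625, 0.2554, 0.0986]), 'long': array([0.496 , 0.3369, 0.1116])}
```

```bash
python3 - <<'E'
import cv2,numpy as np
a=cv2.imread("pics/jf_all_top.png");b=cv2.imread("pics/jf_all_scene.png")
b=cv2.resize(b,(a.shape[1]*1,int(b.shape[0]*a.shape[1]/b.shape[1])))
cv2.imwrite("pics/jf1.png",cv2.resize(np.vstack([a,b]),None,fx=.68,fy=.68))
E
```

```text
(no output)
```

View pics/jf1.png

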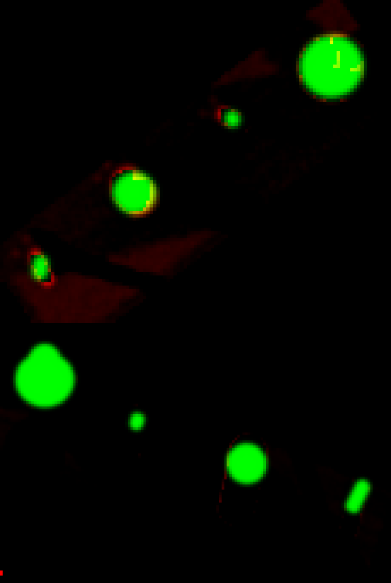

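```bash
sed -i 's/green=(hs.*/green=(hs[...,1]-hs[...,0]>3)\&(hs[...,1]-hs[...,2]>18)/' jf.py
cat > run.py <<'E'
from jf import *
p0=np.array([.683,.0895,.645,.045,.1,.105,.105,.5236,.02])
sc=np.array([.004,.004,.03,.005,.004,.004,.004,.05,.008])
fixed={"all":[1]*9,"nominal":[1,1,1,1,0,0,0,0,1]}
for nm,fx in fixed.items():
    fx=np.array(fx)>0;base=p0.copy()
    if nm=="nominal":base[4]=.105
    def F(z): q=base.copy();q[fx]+=z*sc[fx];return cost(q)
    z=np.zeros(fx.sum())
    for _ in range(3):
        s=minimize(F,z,method="Powell",options=dict(maxiter=40,xtol=1e-2,ftol=1e-5));z=s.x
    q=base.copy();q[fx]+=z*sc[fx];print(nm,s.fun,q);print(parts(q)[1]);np.save(f"jf_{nm}.npy",q)
    for n in tgt:
        f,w=tgt[n];m=render(n,parts(q)[0]);o=np.dstack([f*w,m,m*0]);cv2.imwrite(f"pics/jf_{nm}_{n}.png",cv2.resize((o[...,::-1]*255).astype(np.uint8),None,fx=5,fy=5,interpolation=0))
for nm in fixed:
  a=cv2.imread(f"pics/jf_{nm}_top.png");b=cv2.imread(f"pics/jf_{nm}_scene.png")
  b=cv2.resize(b,(a.shape[1]*1,int(b.shape[0]*a.shape[1]/b.shape[1])))
  cv2.imwrite(f"pics/jf_{nm}.png",cv2.resize(np.vstack([a,b]),None,fx=.68,fy=.68))
cv2.imwrite("pics/jf2.png",np.hstack([cv2.imread(f"pics/jf_{nm}.png") for nm in fixed]))
E
python3 run.py
```

```text
all 282.84607 [0.6832 0.0914 0.6565 0.0472 0.0992 0.1046 0.102  0.5113 0.0228]
{'short': array([0.6287, 0.1745, 0.0826]), 'thick': array([0.5575, 0.2517, 0.0992]), 'long': array([0.4894, 0.328 , 0.1123])}
nominal 399.41754 [0.6857 0.0872 0.6524 0.0469 0.105  0.105  0.105  0.5236 0.0213]
{'short': array([0.627 , 0.1745, 0.0821]), 'thick': array([0.5557, 0.2522, 0.0986]), 'long': array([0.486 , 0.3311, 0.1116])}
```

View pics/jf2.png

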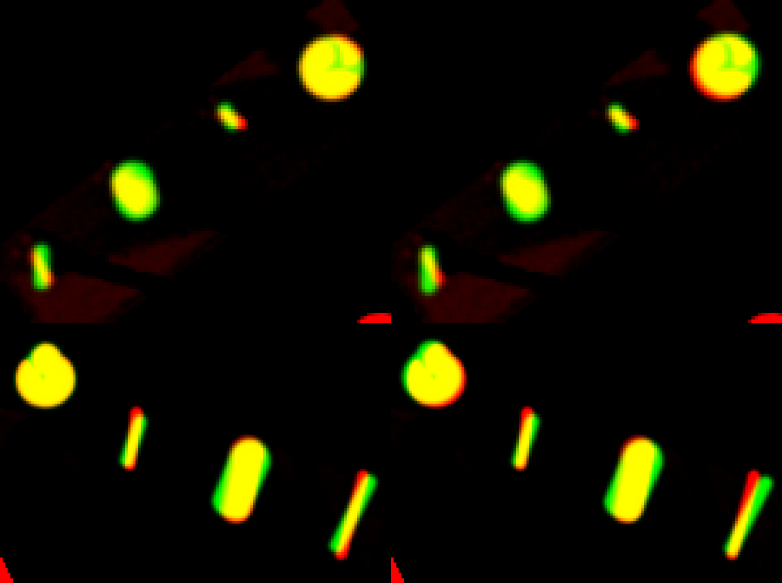

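```bash
cat > run2.py <<'E'
import jf
from jf import *
SH={"top":np.zeros(2),"scene":np.zeros(2)}
_pr=jf.proj
jf.proj=lambda n,P:_pr(n,P)+SH[n]
def parts(p):
    x,y,yaw,bx,dy0,dy1,dy2,lean,cut,laz=p[:10];o=np.array([x,y,0]);Rw=R(yaw);a=R(laz)@np.array([-np.sin(lean),0,np.cos(lean)]);out=[];tips={}
    SH["scene"]=p[10:12];SH["top"]=p[12:14]
    ys=[dy0,dy0+dy1,dy0+dy1+dy2]
    for k,yy in zip(["short","thick","long"],ys):
        b=np.array([bx,yy,.012]);out.append(capsule_pts(o+Rw@(b+a*cut),o+Rw@(b+a*(L[k]-rad[k])),rad[k]));tips[k]=o+Rw@(b+a*L[k])
    t=np.linspace(0,2*np.pi,40)
    out.append(o+np.c_[.028*np.cos(t),.028*np.sin(t),.06+0*t]);out.append(capsule_pts(o+[0,0,.1055],o+[0,0,.106],.015))
    return out,tips
jf.parts=parts
p0=np.array([.683,.0895,.65,.045,.105,.105,.105,.5236,.02,0,0,0,0,0])
sc=np.array([.004,.004,.03,.005,.004,.004,.004,.05,.008,.1,1,1,1,1])
fixed={"az":[1]*4+[0]*3+[0,1,1,0,0,0,0],"azsh":[1]*4+[0]*3+[0,1,1,1,1,1,1],"all":[1]*10+[1]*4}
for nm,fx in fixed.items():
    fx=np.array(fx)>0;base=p0.copy()
    def F(z): q=base.copy();q[fx]+=z*sc[fx];return jf.cost(q)+ .5*(q[10:]**2).sum()
    z=np.zeros(fx.sum())
    for _ in range(3):
        s=minimize(F,z,method="Powell",options=dict(maxiter=40,xtol=1e-2,ftol=1e-5));z=s.x
    q=base.copy();q[fx]+=z*sc[fx];print(nm,s.fun,q);print(parts(q)[1])
    P=parts(q)[0];ims=[]
    for n in tgt:
        f,w=tgt[n];m=render(n,P);o=np.dstack([f*w,m,m*0]);ims.append(cv2.resize((o[...,::-1]*255).astype(np.uint8),(390,int(390*f.shape[0]/f.shape[1])),interpolation=0))
    cv2.imwrite(f"pics/r2_{nm}.png",np.vstack(ims))
cv2.imwrite("pics/r2.png",np.hstack([cv2.imread(f"pics/r2_{nm}.png") for nm in ("az","all")]))
E
python3 run2.py
```

```text
az 180.46173095703125 [0.6821 0.091  0.646  0.0447 0.105  0.105  0.105  0.5236 0.0193 0.2651
 0.     0.     0.     0.    ]
{'short': array([0.6297, 0.1698, 0.0821]), 'thick': array([0.5607, 0.2461, 0.0986]), 'long': array([0.4928, 0.324 , 0.1116])}
azsh 178.43563561173386 [ 0.687   0.0859  0.654   0.0446  0.105   0.105   0.105   0.5236  0.0189
  0.2456  2.3821  1.3051 -1.8993  1.2666]
{'short': array([0.6334, 0.1647, 0.0821]), 'thick': array([0.5636, 0.2406, 0.0986]), 'long': array([0.4951, 0.3181, 0.1116])}
all 185.72757040959996 [ 0.6861  0.088   0.6557  0.0449  0.1016  0.1069  0.1026  0.4988  0.0185
  0.1946  2.0985  0.7061 -1.2989  1.2455]
{'short': array([0.6342, 0.1669, 0.0831]), 'thick': array([0.563 , 0.2448, 0.0998]), 'long': array([0.4957, 0.3207, 0.113 ])}
```

View pics/r2.png

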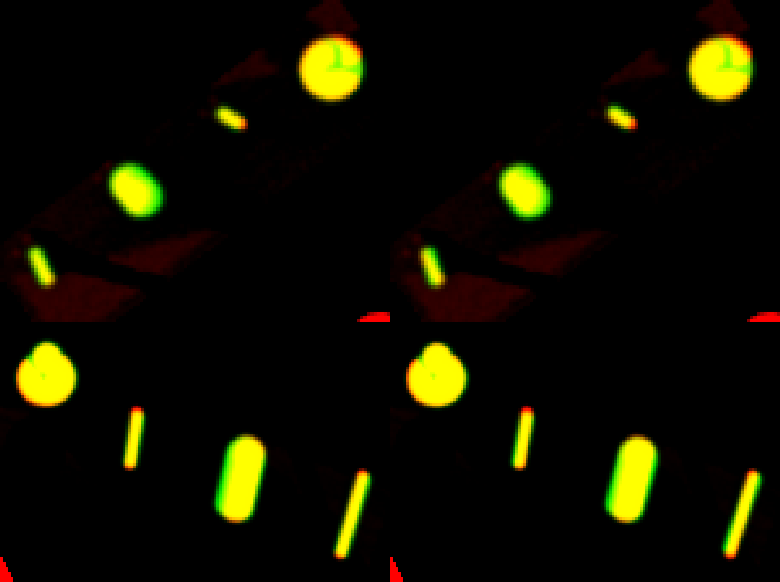

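```bash
cat > go.py <<'E'
# usage: go.py x y z jawaz_deg  -> needed spin, and shift in tool axes (cm) after that spin / now
import sys
from h import *
from scipy.spatial.transform import Rotation as Ro
s=r.read_state();Rm=Ro.from_quat(s["eef_rot"]).as_matrix();p=np.array(s["ee_pos"])
az=np.degrees(np.arctan2(Rm[1,1],Rm[0,1]))
print("t %.2f p %s jaw az %.1f x-axis %s q7 %.2f w %.4f F %s"%(s["time"],p,az,Rm[:,0],s["joint_positions"][6],s["width"],np.array(s["ft_force"])))
if len(sys.argv)>3:
    T=np.array([float(v) for v in sys.argv[1:4]])
    print("shift now cm",Rm.T@(T-p)*100,"norm",np.linalg.norm(T-p)*100)
if len(sys.argv)>4:
    d=-(float(sys.argv[4])-az);d=(d+90)%180-90
    Rn=Rm@Ro.from_euler("x",d,degrees=True).as_matrix()
    print("spin",d,"shift after spin",Rn.T@(T-p)*100)
E
python3 go.py 0.4577 -0.2752 0.14 142
```

```text
t 0.10 p [ 0.2094 -0.5885  0.2389] jaw az -70.4 x-axis [-0.0005  0.0011 -1.    ] q7 -0.09 w 0.0867 F [ 0.3198 -0.174   0.4541]
shift now cm [  9.9106 -21.1861 -33.8993] norm 41.18533587722782
spin -32.41622189113548 shift after spin [  9.9106   0.2874 -39.9741]
```

```bash
python3 -m inch '[{"translation":[0,0,0],"spin":-10.6},{"translation":[0,0,0],"spin":-10.6},{"translation":[0,0,0],"spin":-10.6},{"translation":[0,0,-5],"spin":0},{"translation":[0,0,-5],"spin":0},{"translation":[0,0,-5],"spin":0},{"translation":[0,0,-5],"spin":0},{"translation":[1.5,0,-5],"spin":0},{"translation":[2,0,-5],"spin":0},{"translation":[2,0,-5],"spin":0},{"translation":[2,0,-5],"spin":0}]' 0 20; python3 go.py 0.4577 -0.2752 0.14 142;python3 go.py 0.4577 -0.2752 0.068
```

```text
time: 1.48
ee_pos: [0.458, -0.2653, 0.1594]
eef_rot: [-0.636, -0.31, 0.637, -0.307]
ft_force: [-0.1, -0.4, -0.3]
width: 0.0871
t 1.48 p [ 0.458  -0.2653  0.1594] jaw az -38.2 x-axis [-0.0029  0.0035 -1.    ] q7 -0.30 w 0.0871 F [-0.1345 -0.3501 -0.2609]
shift now cm [1.9414 0.5956 0.7991] norm 2.1822721497079014
spin -0.23642360935011197 shift after spin [1.9414 0.5923 0.8015]
t 1.48 p [ 0.458  -0.2653  0.1594] jaw az -38.2 x-axis [-0.0029  0.0035 -1.    ] q7 -0.30 w 0.0871 F [-0.1345 -0.3501 -0.2609]
shift now cm [9.1413 0.6278 0.8059] norm 9.198236265427767
```

```bash
python3 -m inch '[{"translation":[1.5,0.6,0.8],"spin":0},{"translation":[0,0,0],"spin":0}]'; python3 go.py 0.4577 -0.2752 0.068 142
```

```text
time: 1.72
ee_pos: [0.4589, -0.2711, 0.1422]
eef_rot: [-0.635, -0.314, 0.636, -0.308]
ft_force: [-0.2, -0.4, 0.2]
width: 0.0869
t 1.73 p [ 0.4589 -0.2711  0.1422] jaw az -37.8 x-axis [-0.0051  0.0065 -1.    ] q7 -0.29 w 0.0869 F [-0.1733 -0.4337  0.2478]
shift now cm [7.4154 0.2135 0.4094] norm 7.4298080701859295
spin 0.16184085634958478 shift after spin [7.4154 0.2147 0.4088]
```

```bash
python3 -m inch '[{"translation":[3,0.2,0.4],"spin":0},{"translation":[3,0,0],"spin":0},{"translation":[1.4,0,0],"spin":0},{"translation":[0,0,0],"spin":0}]'; python3 go.py 0.4577 -0.2752 0.068 142; python3 - <<'E'
from h import *
crop(optics.camera("top"),250,150,380,250,6,"pics/t1.png")
E
```

```text
time: 2.22
ee_pos: [0.4572, -0.2786, 0.0691]
eef_rot: [-0.636, -0.311, 0.636, -0.307]
ft_force: [1.0, -0.7, 0.6]
width: 0.0874
t 2.23 p [ 0.4572 -0.2786  0.0691] jaw az -38.1 x-axis [-0.0027  0.0043 -1.    ] q7 -0.32 w 0.0874 F [ 0.9725 -0.6782  0.5601]
shift now cm [ 0.1102 -0.1744 -0.2989] norm 0.3631933028572791
spin -0.13803157377594744 shift after spin [ 0.1102 -0.1737 -0.2993]
```

View pics/t1.png

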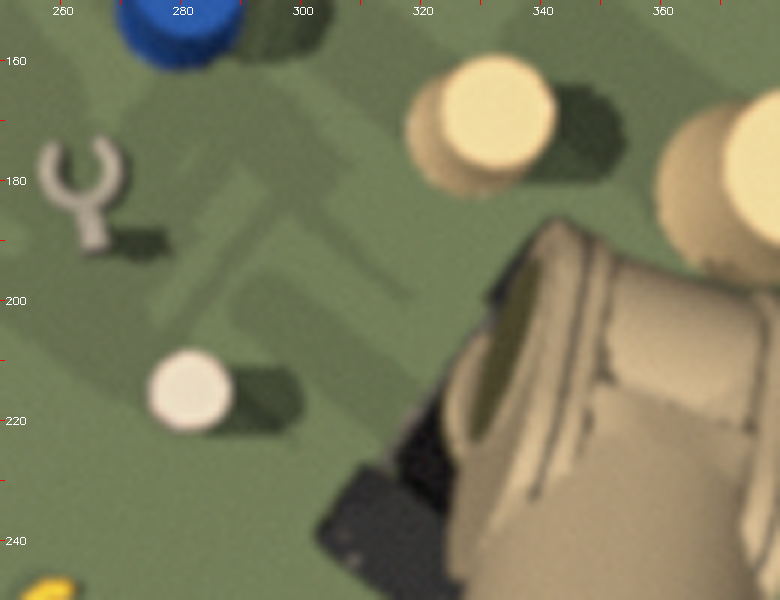

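```bash
python3 -m inch '[{"translation":[0.1,-0.2,-0.3],"spin":0},{"translation":[0,0,0],"spin":0},{"translation":[0,0,0],"spin":0},{"translation":[0,0,0],"spin":0},{"translation":[0,0,0],"spin":0}]' 1 15; python3 go.py 0.4577 -0.2752 0.068 142; 
```

```text
time: 2.9
ee_pos: [0.4595, -0.2758, 0.0718]
eef_rot: [0.637, 0.309, -0.635, 0.309]
ft_force: [-0.1, 0.8, 0.4]
width: 0.0451
t 2.90 p [ 0.4595 -0.2758  0.0718] jaw az -38.1 x-axis [ 0.002   0.0011 -1.    ] q7 -0.33 w 0.0451 F [-0.1355  0.8045  0.3717]
shift now cm [ 0.3791 -0.1802  0.0666] norm 0.4249618509882332
spin -0.13463303497786683 shift after spin [ 0.3791 -0.1803  0.0662]
```

```bash
python3 -m inch '[{"translation":[0.3,0,0],"spin":0},{"translation":[0,0,0],"spin":0}]' 1 15; python3 go.py 0.4577 -0.2752 0.068 142; 
```

```text
time: 3.15
ee_pos: [0.4593, -0.2756, 0.0694]
eef_rot: [0.636, 0.309, -0.635, 0.309]
ft_force: [-1.6, 1.4, 2.3]
width: 0.0377
t 3.15 p [ 0.4593 -0.2756  0.0694] jaw az -38.1 x-axis [ 0.0012  0.0013 -1.    ] q7 -0.33 w 0.0377 F [-1.5849  1.3731  2.3042]
shift now cm [ 0.1434 -0.1531  0.071 ] norm 0.2214173476583989
spin -0.14386007053582262 shift after spin [ 0.1434 -0.1533  0.0706]
```

```bash
python3 -m inch '[{"translation":[-4,0,0],"spin":0},{"translation":[-5,0,0],"spin":0},{"translation":[-5,0,0],"spin":0},{"translation":[0,0,0],"spin":0}]' ; python3 go.py .4976 .3302 .21 142; 
```

```text
time: 3.65
ee_pos: [0.4584, -0.2754, 0.2118]
eef_rot: [0.636, 0.31, -0.636, 0.308]
ft_force: [0.1, 0.2, -1.4]
width: 0.0378
t 3.65 p [ 0.4584 -0.2754  0.2118] jaw az -38.1 x-axis [-0.0013  0.0032 -1.    ] q7 -0.27 w 0.0378 F [ 0.1298  0.1843 -1.4033]
shift now cm [  0.374  -34.3131 -50.0512] norm 60.684885092286514
spin -0.13665582457142023 shift after spin [  0.374  -34.1936 -50.1329]
```

```bash
python3 -m inch '[{"translation":[0,-2.8,-4.1],"spin":0},{"translation":[0,-2.8,-4.1],"spin":0},{"translation":[0,-2.8,-4.1],"spin":0},{"translation":[0,-2.8,-4.1],"spin":0},{"translation":[0,-2.8,-4.1],"spin":0},{"translation":[0,-2.8,-4.1],"spin":0},{"translation":[0,-2.8,-4.1],"spin":0},{"translation":[0,-2.8,-4.1],"spin":0},{"translation":[0,-2.8,-4.1],"spin":0},{"translation":[0,-2.8,-4.1],"spin":0},{"translation":[0,-2.8,-4.1],"spin":0}]' ; python3 go.py .4976 .3302 .21 142; 
```

```text
time: 5.03
ee_pos: [0.4931, 0.28, 0.2012]
eef_rot: [-0.634, -0.308, 0.641, -0.303]
ft_force: [0.5, 0.0, -0.4]
width: 0.0376
t 5.03 p [0.4931 0.28   0.2012] jaw az -38.8 x-axis [-0.013   0.002  -0.9999] q7 -1.46 w 0.0376 F [ 0.4596  0.0334 -0.4181]
shift now cm [-0.8725 -2.8045 -4.1933] norm 5.119566942953598
spin -0.7803479862632514 shift after spin [-0.8725 -2.7471 -4.2311]
```

```bash
python3 -m inch '[{"translation":[-0.8,-1.4,-2.1],"spin":-0.7},{"translation":[0,-1.2,-1.6],"spin":0},{"translation":[0,0,0],"spin":0}]' ; python3 go.py .4976 .3302 .21 142; 
```

```text
time: 5.4
ee_pos: [0.4927, 0.3304, 0.2049]
eef_rot: [-0.629, -0.316, 0.64, -0.308]
ft_force: [-0.0, 0.1, -2.1]
width: 0.0375
t 5.40 p [0.4927 0.3304 0.2049] jaw az -37.7 x-axis [-0.0196  0.0026 -0.9998] q7 -1.53 w 0.0375 F [-0.0419  0.1044 -2.0758]
shift now cm [-0.5174  0.3953 -0.2761] norm 0.7072266242501074
spin 0.34161319649405186 shift after spin [-0.5174  0.3936 -0.2784]
```

```bash
python3 -m inch '[{"translation":[0,0.4,-0.3],"spin":0.3},{"translation":[0,0,0],"spin":0}]' ; python3 go.py .4976 .3302 .156 142; python3 - <<'E'
from h import *
crop(optics.camera("scene"),300,200,430,330,5-1,"pics/s2.png")
crop(optics.camera("top"),70,120,230,240,5-1,"pics/t2.png")
E
```

```text
time: 5.65
ee_pos: [0.4984, 0.3281, 0.2035]
eef_rot: [-0.629, -0.313, 0.642, -0.306]
ft_force: [-0.2, -1.1, -1.0]
width: 0.0376
t 5.65 p [0.4984 0.3281 0.2035] jaw az -38.1 x-axis [-0.0207  0.0007 -0.9998] q7 -1.53 w 0.0376 F [-0.191  -1.0847 -0.9878]
shift now cm [ 4.7511 -0.117  -0.1757] norm 4.755785562610955
spin -0.09049149526578049 shift after spin [ 4.7511 -0.1167 -0.1758]
```

View pics/s2.png

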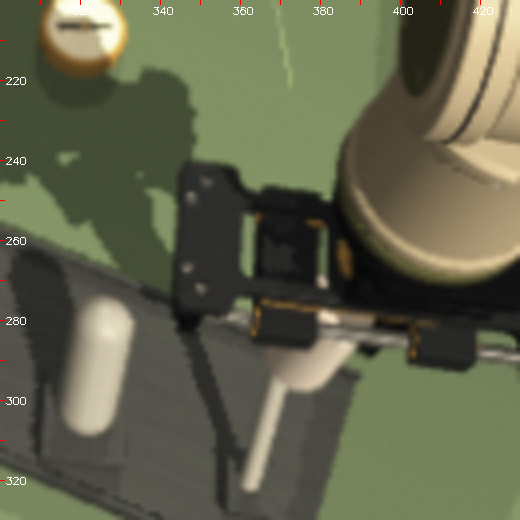

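View pics/t2.png

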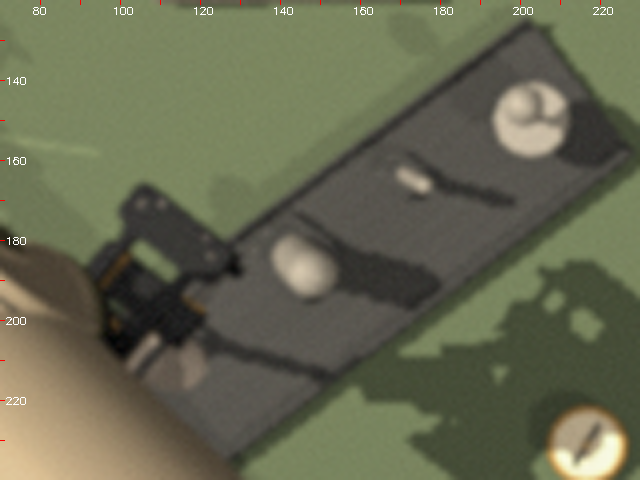

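```bash
python3 - <<'E'
from h import *
c=np.array([.4984,.3281,.1345]);t=np.linspace(0,6.28,9)
print(proj("scene",c+np.c_[.019*np.cos(t),.019*np.sin(t),0*t]).round(1).tolist())
print(proj("top",c+np.c_[.019*np.cos(t),.019*np.sin(t),0*t]).round(1).tolist())
E
```

```text
[[366.5, 293.7], [372.1, 297.7], [378.5, 296.9], [381.8, 291.8], [380.1, 285.5], [374.6, 281.6], [368.3, 282.4], [364.9, 287.3], [366.5, 293.7]]
[[114.3, 202.7], [109.5, 204.7], [107.3, 209.6], [109.1, 214.3], [113.9, 216.3], [118.8, 214.2], [120.9, 209.4], [119.1, 204.6], [114.3, 202.7]]
```

```bash
python3 -m inch '[{"translation":[1.5,-0.1,-0.2],"spin":0},{"translation":[1.5,0,0],"spin":0},{"translation":[1.2,0,0],"spin":0}]' - 6; python3 go.py .4976 .3302 .154 142; 
```

```text
time: 6.12
ee_pos: [0.4981, 0.3299, 0.1594]
eef_rot: [-0.63, -0.313, 0.642, -0.306]
ft_force: [0.3, -0.1, -0.8]
width: 0.0379
t 6.12 p [0.4981 0.3299 0.1594] jaw az -38.1 x-axis [-0.0194  0.0008 -0.9998] q7 -1.56 w 0.0379 F [ 0.2971 -0.1462 -0.8489]
shift now cm [ 0.5395 -0.0467 -0.0011] norm 0.541548625488729
spin -0.13321550851964048 shift after spin [ 0.5395 -0.0467 -0.0012]
```

```bash
python3 -m inch '[{"translation":[0.5,0,0],"spin":0},{"translation":[0.6,0,0.3],"spin":0},{"translation":[0.6,0,0.3],"spin":0}]' - 3; python3 go.py; python3 -m inch '[{"translation":[0.7,0,0.1],"spin":0},{"translation":[0.7,0,0.0],"spin":0}]' ;  python3 go.py .4931 .3245 .127; python3 - <<'E'
from h import *
crop(optics.camera("scene"),300,220,430,330,5-1,"pics/s3.png")
E
```

```text
time: 6.5
ee_pos: [0.4935, 0.3249, 0.1405]
eef_rot: [-0.629, -0.313, 0.642, -0.306]
ft_force: [-0.0, 0.0, -0.8]
width: 0.0372
t 6.50 p [0.4935 0.3249 0.1405] jaw az -38.1 x-axis [-0.0205  0.0006 -0.9998] q7 -1.56 w 0.0372 F [-0.0367  0.0395 -0.8466]
time: 6.75
ee_pos: [0.4928, 0.324, 0.1262]
eef_rot: [-0.63, -0.313, 0.642, -0.306]
ft_force: [-0.6, -0.2, 0.3]
width: 0.0366
t 6.75 p [0.4928 0.324  0.1262] jaw az -38.1 x-axis [-0.0194  0.001  -0.9998] q7 -1.57 w 0.0366 F [-0.5569 -0.2208  0.33  ]
shift now cm [-0.0836 -0.0033 -0.056 ] norm 0.10071700872963014
```

View pics/s3.png

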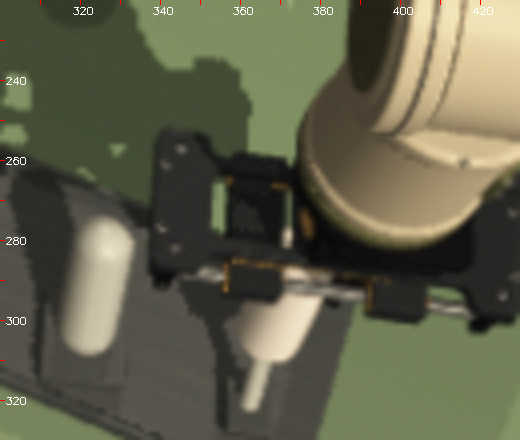

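```bash
python3 -m inch '[{"translation":[0.7,0,-0.1],"spin":0},{"translation":[0.7,0,-0.2],"spin":0},{"translation":[0.6,0,-0.2],"spin":0}]' - 3; python3 go.py; python3 -m inch '[{"translation":[0.6,0,-0.3],"spin":0},{"translation":[0.3,0,-0.1],"spin":0}]' ;  python3 go.py .4978 .3305 .098; python3 - <<'E'
from h import *
crop(optics.camera("scene"),300,220,430,330,5-1,"pics/s4.png")
E
```

```text
time: 7.18
ee_pos: [0.4955, 0.3282, 0.1041]
eef_rot: [-0.63, -0.313, 0.642, -0.306]
ft_force: [-0.1, 0.5, 0.5]
width: 0.0367
t 7.17 p [0.4955 0.3282 0.1041] jaw az -38.1 x-axis [-0.0199  0.0008 -0.9998] q7 -1.59 w 0.0367 F [-0.1414  0.4729  0.4542]
time: 7.42
ee_pos: [0.498, 0.3317, 0.0946]
eef_rot: [-0.63, -0.313, 0.642, -0.306]
ft_force: [-1.1, -1.3, 4.7]
width: 0.0375
t 7.42 p [0.498  0.3317 0.0946] jaw az -38.1 x-axis [-0.02    0.0006 -0.9998] q7 -1.60 w 0.0375 F [-1.1163 -1.3457  4.7347]
shift now cm [-0.3418  0.0489  0.1088] norm 0.3620547031301722
```

View pics/s4.png

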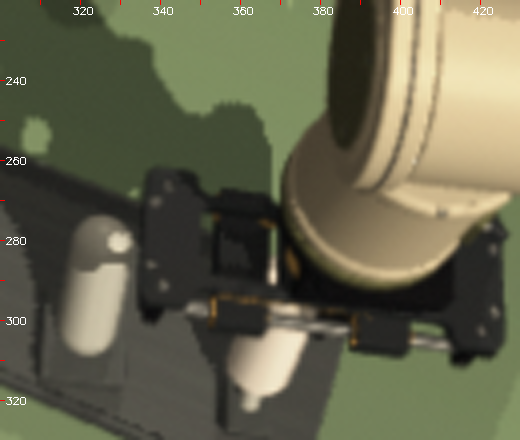

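```bash
python3 -m inch '[{"translation":[0,0,0],"spin":0},{"translation":[0,0,0],"spin":0},{"translation":[0,0,0],"spin":0}]' 0 10; python3 -m inch '[{"translation":[-2,0,0],"spin":0},{"translation":[-4,0,0],"spin":0},{"translation":[-5,0,0],"spin":0},{"translation":[0,3.2,5],"spin":0},{"translation":[0,3.2,5],"spin":0},{"translation":[0,3.2,5],"spin":0},{"translation":[0,3.2,5],"spin":0},{"translation":[0,3,4.7],"spin":0}]' ;  python3 go.py .4810 -.1450 .12 142; python3 - <<'E'
from h import *
crop(optics.camera("scene"),300,220,430,330,5-1,"pics/s5.png")
crop(optics.camera("top"),90,120,220,240,5-1,"pics/t5.png")
E
```

```text
time: 7.85
ee_pos: [0.4978, 0.3317, 0.0942]
eef_rot: [-0.629, -0.313, 0.642, -0.306]
ft_force: [-0.5, -0.1, 0.1]
width: 0.0598
time: 8.85
ee_pos: [0.4725, 0.0387, 0.2181]
eef_rot: [-0.631, -0.316, 0.637, -0.31]
ft_force: [0.5, -0.2, -0.7]
width: 0.0866
t 8.85 p [0.4725 0.0387 0.2181] jaw az -37.5 x-axis [-0.0106  0.0048 -0.9999] q7 -0.86 w 0.0866 F [ 0.4938 -0.2275 -0.6611]
shift now cm [ 9.7081 11.9606 14.0319] norm 20.837411967346828
spin 0.5276326301867584 shift after spin [ 9.7081 12.0893 13.9212]
```

View pics/s5.png

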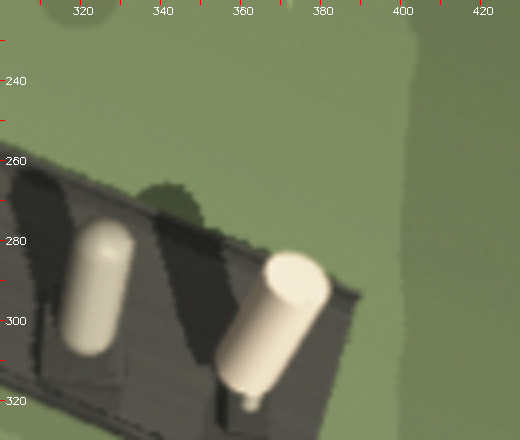

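View pics/t5.png

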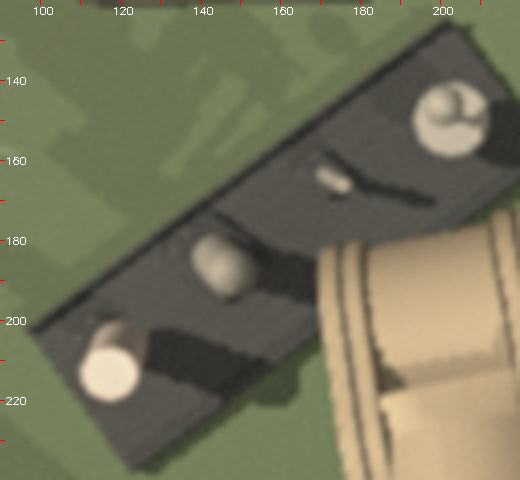

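```bash
python3 -m inch '[{"translation":[1.5,3,3.5],"spin":0},{"translation":[1.5,3,3.5],"spin":0},{"translation":[1.5,3,3.5],"spin":0},{"translation":[1.5,2.6,3.0],"spin":0.5},{"translation":[0,0,0],"spin":0}]' 0 15; python3 go.py .4812 -.1449 .042 142; python3 - <<'E'
from h import *
p,e=tri((374,289.5),(117,213));print(p,e, "expected", np.array([.4928,.324,.1116])+.004*np.array([-.307,-.395,.866]))
E
```

```text
time: 9.57
ee_pos: [0.4834, -0.1473, 0.1634]
eef_rot: [-0.636, -0.308, 0.637, -0.308]
ft_force: [-0.4, 1.5, -0.4]
width: 0.0868
t 9.57 p [ 0.4834 -0.1473  0.1634] jaw az -38.3 x-axis [-0.0016  0.0001 -1.    ] q7 -0.55 w 0.0868 F [-0.4164  1.5097 -0.4022]
shift now cm [12.1357 -0.3082 -0.0607] norm 12.13975101898497
spin -0.3164963491742583 shift after spin [12.1357 -0.3079 -0.0624]
[0.4894 0.3261 0.1155] 0.0005558027838963297 expected [0.4916 0.3224 0.1151]
```

```bash
python3 -m inch '[{"translation":[4,-0.3,0],"spin":-0.3},{"translation":[4,0,0],"spin":0},{"translation":[3,0,0],"spin":0},{"translation":[0,0,0],"spin":0}]'; python3 go.py .4812 -.1449 .041 142
```

```text
time: 10.07
ee_pos: [0.4854, -0.1413, 0.0568]
eef_rot: [0.637, 0.31, -0.633, 0.313]
ft_force: [0.1, 0.5, -0.1]
width: 0.0869
t 10.07 p [ 0.4854 -0.1413  0.0568] jaw az -37.7 x-axis [ 0.0067 -0.0007 -1.    ] q7 -0.63 w 0.0869 F [ 0.0904  0.5494 -0.0806]
shift now cm [ 1.5791 -0.1193  0.5421] norm 1.6738159408295747
spin 0.2547746739401475 shift after spin [ 1.5791 -0.1169  0.5427]
```

```bash
python3 -m inch '[{"translation":[1.5,-0.1,0.5],"spin":0},{"translation":[0,0,0],"spin":0}]'; python3 go.py .4812 -.1449 .041 142
```

```text
time: 10.32
ee_pos: [0.4832, -0.1444, 0.0439]
eef_rot: [0.638, 0.31, -0.632, 0.314]
ft_force: [-0.4, 0.7, 1.0]
width: 0.087
t 10.32 p [ 0.4832 -0.1444  0.0439] jaw az -37.7 x-axis [ 0.0103 -0.0018 -0.9999] q7 -0.63 w 0.0870 F [-0.3911  0.6946  1.0318]
shift now cm [ 0.2856 -0.132   0.1667] norm 0.35607871704564487
spin 0.31964471019944085 shift after spin [ 0.2856 -0.1311  0.1674]
```

```bash
python3 -m inch '[{"translation":[0.2,-0.1,0.2],"spin":0},{"translation":[0,0,0],"spin":0},{"translation":[0,0,0],"spin":0},{"translation":[0,0,0],"spin":0},{"translation":[0,0,0],"spin":0},{"translation":[0,0,0],"spin":0},{"translation":[0,0,0],"spin":0}]' 1 15; python3 go.py .4812 -.1449 .041 142
```

```text
time: 11.2
ee_pos: [0.4825, -0.1458, 0.0439]
eef_rot: [0.638, 0.309, -0.631, 0.315]
ft_force: [0.6, -0.7, 0.2]
width: 0.0384
t 11.20 p [ 0.4825 -0.1458  0.0439] jaw az -37.7 x-axis [ 0.0134 -0.0031 -0.9999] q7 -0.63 w 0.0384 F [ 0.6285 -0.6834  0.1879]
shift now cm [ 0.2894 -0.1629  0.0095] norm 0.33217997888668965
spin 0.29837208566894446 shift after spin [ 0.2894 -0.1628  0.0103]
```

```bash
python3 -m inch '[{"translation":[-4,0,0],"spin":0},{"translation":[-5,0,0],"spin":0},{"translation":[-5,0,0],"spin":0},{"translation":[0,0,0],"spin":0}]' ; python3 go.py .6345 .1760 .19 142; 
```

```text
time: 11.7
ee_pos: [0.48, -0.145, 0.1872]
eef_rot: [0.638, 0.309, -0.631, 0.314]
ft_force: [-0.2, -0.2, -2.0]
width: 0.0383
t 11.70 p [ 0.48   -0.145   0.1872] jaw az -37.7 x-axis [ 0.0114 -0.0017 -0.9999] q7 -0.52 w 0.0383 F [-0.1832 -0.1828 -1.9932]
shift now cm [ -0.158   -7.3787 -34.8539] norm 35.62674000937897
spin 0.3316530340012491 shift after spin [ -0.158   -7.5803 -34.8106]
```

```bash
python3 -m inch '[{"translation":[0,-1.1,-5],"spin":0.3},{"translation":[0,-1.1,-5],"spin":0},{"translation":[0,-1.1,-5],"spin":0},{"translation":[0,-1.1,-5],"spin":0},{"translation":[0,-1.1,-5],"spin":0},{"translation":[0,-1.1,-5],"spin":0},{"translation":[0,-0.7,-3],"spin":0},{"translation":[0,0,0],"spin":0}]' ; python3 go.py .6345 .1760 .145 142; 
```

```text
time: 12.7
ee_pos: [0.627, 0.1669, 0.178]
eef_rot: [-0.636, -0.307, 0.636, -0.31]
ft_force: [-1.3, -0.5, -0.4]
width: 0.0383
t 12.70 p [0.627  0.1669 0.178 ] jaw az -38.3 x-axis [ 0.0012 -0.0031 -1.    ] q7 -1.22 w 0.0383 F [-1.2843 -0.4979 -0.4443]
shift now cm [ 3.2972  0.0112 -1.1845] norm 3.503565085053839
spin -0.2924979621194268 shift after spin [ 3.2972  0.0173 -1.1845]
```

```bash
python3 -m inch '[{"translation":[1,0,-1.1],"spin":-0.3},{"translation":[1.8,0,0],"spin":0},{"translation":[0,0,0],"spin":0}]' ; python3 go.py .6345 .1760 .099 142;  python3 - <<'E'
from h import *
crop(optics.camera("scene"),230,200,350,310,5,"pics/s6.png")
E
```

```text
time: 13.08
ee_pos: [0.6334, 0.1728, 0.1455]
eef_rot: [-0.634, -0.308, 0.637, -0.311]
ft_force: [0.8, -0.7, -0.5]
width: 0.0383
t 13.07 p [0.6334 0.1728 0.1455] jaw az -38.1 x-axis [-0.0019 -0.0056 -1.    ] q7 -1.24 w 0.0383 F [ 0.8014 -0.6765 -0.4677]
shift now cm [ 4.6451 -0.121  -0.3496] norm 4.659848520296184
spin -0.10555958871270832 shift after spin [ 4.6451 -0.1204 -0.3498]
```

View pics/s6.png

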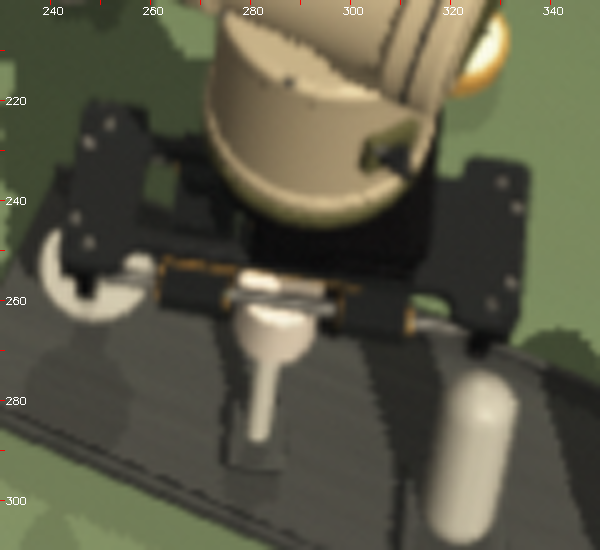

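```bash
python3 -m inch '[{"translation":[1.5,-0.1,-0.3],"spin":0},{"translation":[1.5,0,0],"spin":0},{"translation":[1.3,0,0],"spin":0}]' - 6; python3 go.py .6345 .1760 .099 142; 
```

```text
time: 13.5
ee_pos: [0.6358, 0.1751, 0.1023]
eef_rot: [-0.636, -0.307, 0.636, -0.311]
ft_force: [0.4, -0.2, -0.2]
width: 0.0388
t 13.50 p [0.6358 0.1751 0.1023] jaw az -38.2 x-axis [ 0.0021 -0.0049 -1.    ] q7 -1.26 w 0.0388 F [ 0.3836 -0.1576 -0.2082]
shift now cm [ 0.3308 -0.1578  0.0065] norm 0.36662467651595004
spin -0.19963712200558348 shift after spin [ 0.3308 -0.1579  0.006 ]
```

```bash
python3 -m inch '[{"translation":[0.3,-0.1,0],"spin":0},{"translation":[0.5,0,0.2],"spin":0},{"translation":[0.5,0,0.2],"spin":0}]' - 3; python3 go.py .632 .173 .0885; python3 - <<'E'
from h import *
crop(optics.camera("scene"),230,200,350,310,5,"pics/s7.png")
E
```

```text
time: 13.88
ee_pos: [0.6321, 0.1725, 0.0878]
eef_rot: [-0.636, -0.307, 0.636, -0.311]
ft_force: [0.9, 0.8, 0.6]
width: 0.0387
t 13.88 p [0.6321 0.1725 0.0878] jaw az -38.2 x-axis [ 0.0012 -0.0048 -1.    ] q7 -1.27 w 0.0387 F [0.8592 0.8357 0.5606]
shift now cm [-0.0713 -0.0331 -0.0317] norm 0.08470538937533469
```

View pics/s7.png

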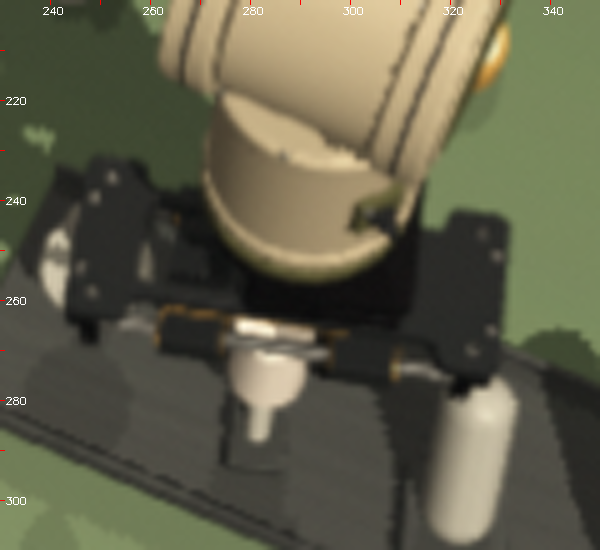

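```bash
python3 -m inch '[{"translation":[0.5,0,-0.1],"spin":0},{"translation":[0.4,0,-0.1],"spin":0}]' - 3; python3 go.py; python3 -m inch '[{"translation":[0,0,0],"spin":0},{"translation":[0,0,0],"spin":0},{"translation":[0,0,0],"spin":0}]' 0 10;python3 -m inch '[{"translation":[-2,0,0],"spin":0},{"translation":[-4,0,0],"spin":0},{"translation":[-5,0,0],"spin":0},{"translation":[0,0,5],"spin":0},{"translation":[0,3.2,5],"spin":0},{"translation":[0,3.2,5],"spin":0},{"translation":[0,3.2,5],"spin":0}]';  python3 go.py .618 -.3005 .15 142; python3 - <<'E'
from h import *
crop(optics.camera("scene"),230,200,390,330,5,"pics/s8.png")
crop(optics.camera("top"),90,120,240,240,5,"pics/t8.png")
E
```

```text
time: 14.18
ee_pos: [0.6334, 0.1738, 0.0783]
eef_rot: [-0.636, -0.307, 0.636, -0.311]
ft_force: [0.2, 0.9, 0.5]
width: 0.0389
t 14.18 p [0.6334 0.1738 0.0783] jaw az -38.2 x-axis [ 0.0017 -0.0048 -1.    ] q7 -1.27 w 0.0389 F [0.223  0.9396 0.5373]
time: 14.55
ee_pos: [0.6335, 0.1739, 0.0782]
eef_rot: [-0.636, -0.307, 0.636, -0.311]
ft_force: [0.1, -0.2, 0.9]
width: 0.0608
time: 15.42
ee_pos: [0.5859, -0.0398, 0.2036]
eef_rot: [0.638, 0.31, -0.631, 0.315]
ft_force: [0.7, 0.5, 0.3]
width: 0.087
t 15.43 p [ 0.5859 -0.0398  0.2036] jaw az -37.5 x-axis [ 0.012  -0.0018 -0.9999] q7 -0.83 w 0.0870 F [0.6512 0.4931 0.3158]
shift now cm [ 5.4413 18.3693 18.7511] norm 26.807546822595935
spin 0.472710314729369 shift after spin [ 5.4413 18.5234 18.5989]
```

View pics/s8.png

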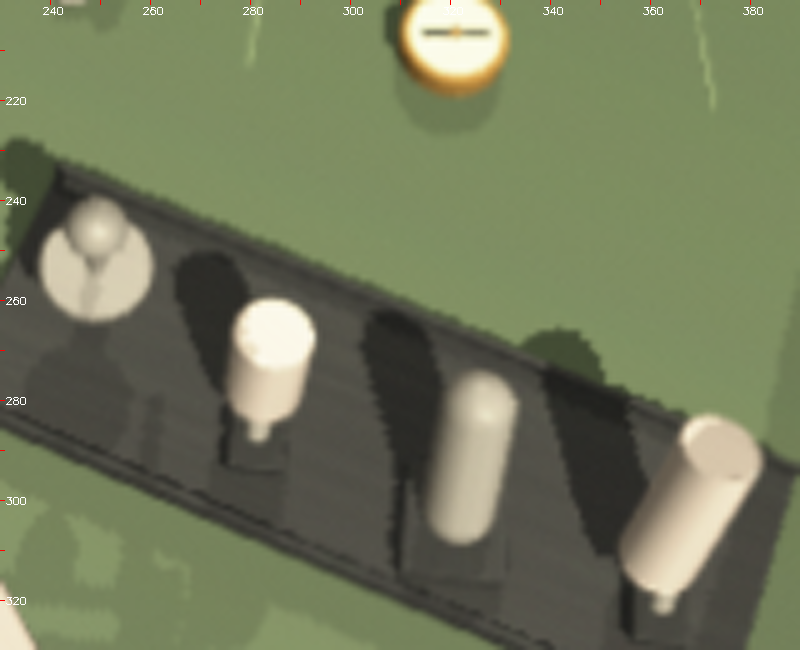

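View pics/t8.png

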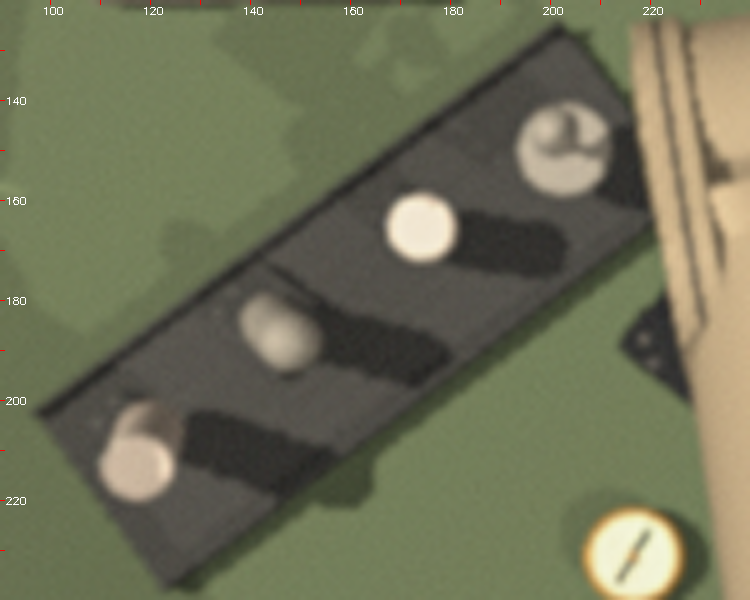

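```bash
python3 - <<'E'
from h import *
p,e=tri((284,267),(173.8,165.3));print(p,e, "expected", np.array([.6297,.1698,.0821])+.004*np.array([-.307,-.395,.866]))
E
python3 -m inch '[{"translation":[1,4,4],"spin":0.4},{"translation":[1,4,4],"spin":0},{"translation":[1,4,4],"spin":0},{"translation":[1,3.6,3.8],"spin":0},{"translation":[0,1.5,1.5],"spin":0},{"translation":[0,0,0],"spin":0}]'; python3 go.py .618 -.3005 .049 142
```

```text
[0.6313 0.1719 0.0825] 0.0009791028139157583 expected [0.6285 0.1682 0.0856]
time: 16.27
ee_pos: [0.6157, -0.291, 0.1744]
eef_rot: [0.642, 0.301, -0.631, 0.313]
ft_force: [0.8, 1.1, 0.5]
width: 0.087
t 16.27 p [ 0.6157 -0.291   0.1744] jaw az -38.5 x-axis [ 0.0214 -0.0079 -0.9997] q7 -0.48 w 0.0870 F [0.7922 1.1174 0.474 ]
shift now cm [12.546   0.4942  0.6888] norm 12.57463681943875
spin -0.4881228894287517 shift after spin [12.546   0.4883  0.693 ]
```

```bash
python3 - <<'E'
from h import *
p,e=tri((193,88),(383.5,179.5));print(p,e); b=onz("top",376,183,0.0);print(b)
c=np.array([.618,-.3005]);d=p[:2]-c;j=np.array([.787,-.617]);print(d@j,d@np.array([-.617,-.787]))
E
```

```text
[ 0.5802 -0.4477  0.0924] 0.005188611922913774
[ 0.58   -0.4519  0.    ]
0.061088931589491365 0.13917615086996352
```

```bash
python3 -m inch '[{"translation":[4,0.5,0.7],"spin":-0.4},{"translation":[4,0,0],"spin":0},{"translation":[3,0,0],"spin":0},{"translation":[0,0,0],"spin":0}]'; python3 go.py .618 -.3005 .047 142
```

```text
time: 16.77
ee_pos: [0.6223, -0.2904, 0.0677]
eef_rot: [0.642, 0.306, -0.626, 0.319]
ft_force: [0.1, 0.0, 0.0]
width: 0.0871
t 16.77 p [ 0.6223 -0.2904  0.0677] jaw az -37.5 x-axis [ 0.0286 -0.0056 -0.9996] q7 -0.50 w 0.0871 F [0.052  0.0189 0.0429]
shift now cm [2.0619 0.2211 1.0916] norm 2.3434927675314245
spin 0.4682523728945114 shift after spin [2.0619 0.23   1.0897]
```

```bash
python3 -m inch '[{"translation":[0,0.2,1.1],"spin":0.4},{"translation":[2.0,0,0],"spin":0},{"translation":[0,0,0],"spin":0}]'; python3 go.py .618 -.3005 .047 142
```

```text
time: 17.15
ee_pos: [0.6198, -0.2996, 0.0511]
eef_rot: [0.645, 0.303, -0.625, 0.318]
ft_force: [0.1, 0.6, -0.1]
width: 0.0869
t 17.15 p [ 0.6198 -0.2996  0.0511] jaw az -37.9 x-axis [ 0.0336 -0.0071 -0.9994] q7 -0.50 w 0.0869 F [ 0.0634  0.5724 -0.0812]
shift now cm [ 0.4081 -0.1046  0.1867] norm 0.46076602414940615
spin 0.14583224532486838 shift after spin [ 0.4081 -0.1041  0.187 ]
```

```bash
python3 -m inch '[{"translation":[0.4,-0.1,0.2],"spin":0},{"translation":[0,0,0],"spin":0},{"translation":[0,0,0],"spin":0},{"translation":[0,0,0],"spin":0},{"translation":[0,0,0],"spin":0}]' 1 15; python3 go.py .618 -.3005 .047 142
```

```text
time: 17.77
ee_pos: [0.6185, -0.3009, 0.048]
eef_rot: [0.645, 0.303, -0.625, 0.319]
ft_force: [0.1, -0.5, -1.6]
width: 0.0559
t 17.77 p [ 0.6185 -0.3009  0.048 ] jaw az -37.9 x-axis [ 0.0352 -0.0078 -0.9994] q7 -0.50 w 0.0559 F [ 0.0766 -0.5448 -1.6043]
shift now cm [ 0.0989 -0.0688  0.0015] norm 0.12049275159062851
spin 0.13597882436280884 shift after spin [ 0.0989 -0.0688  0.0016]
```

```bash
python3 -m inch '[{"translation":[-4,0,0],"spin":0},{"translation":[-5,0,0],"spin":0},{"translation":[-5,0,0],"spin":0},{"translation":[-1,0,0],"spin":0}]' ; python3 go.py .5693 .2572 .2 142; 
```

```text
time: 18.27
ee_pos: [0.6118, -0.2989, 0.1994]
eef_rot: [0.644, 0.305, -0.626, 0.317]
ft_force: [0.3, 0.6, -1.5]
width: 0.0564
t 18.27 p [ 0.6118 -0.2989  0.1994] jaw az -37.8 x-axis [ 0.0304 -0.005  -0.9995] q7 -0.44 w 0.0564 F [ 0.3209  0.5905 -1.5487]
shift now cm [ -0.466  -37.4434 -41.3362] norm 55.77547296416273
spin 0.1745341614539484 shift after spin [ -0.466  -37.5691 -41.2219]
```

```bash
python3 -m inch '[{"translation":[0,-3.4,-3.8],"spin":0},{"translation":[0,-3.4,-3.8],"spin":0},{"translation":[0,-3.4,-3.8],"spin":0},{"translation":[0,-3.4,-3.8],"spin":0},{"translation":[0,-3.4,-3.8],"spin":0},{"translation":[0,-3.4,-3.8],"spin":0},{"translation":[0,-3.4,-3.8],"spin":0},{"translation":[0,-3.4,-3.8],"spin":0},{"translation":[0,-3.4,-3.8],"spin":0},{"translation":[0,-3.4,-3.8],"spin":0},{"translation":[0,0,0],"spin":0}]' ; python3 go.py .5693 .2572 .18 142; 
```

```text
time: 19.65
ee_pos: [0.5692, 0.2234, 0.1829]
eef_rot: [0.639, 0.306, -0.632, 0.314]
ft_force: [0.4, -1.3, -2.4]
width: 0.0558
t 19.65 p [0.5692 0.2234 0.1829] jaw az -37.9 x-axis [ 0.0144 -0.0058 -0.9999] q7 -1.34 w 0.0558 F [ 0.3631 -1.3226 -2.3701]
shift now cm [ 0.2738 -2.0748 -2.6642] norm 3.387885470961486
spin 0.06188674194294208 shift after spin [ 0.2738 -2.0777 -2.662 ]
```

```bash
python3 -m inch '[{"translation":[0,-2,-2.6],"spin":0},{"translation":[1,0,0],"spin":0},{"translation":[0,0,0],"spin":0}]' ; python3 go.py .5693 .2572 .106 142;  python3 - <<'E'
from h import *
crop(optics.camera("scene"),250,200,400,330,5,"pics/s9.png")
E
```

```text
time: 20.02
ee_pos: [0.5688, 0.2546, 0.1688]
eef_rot: [0.637, 0.306, -0.634, 0.314]
ft_force: [-0.4, -0.7, -1.0]
width: 0.0564
t 20.02 p [0.5688 0.2546 0.1688] jaw az -38.0 x-axis [ 0.01   -0.0089 -0.9999] q7 -1.40 w 0.0564 F [-0.3836 -0.6833 -1.0232]
shift now cm [ 6.281  -0.2077 -0.2423] norm 6.289080375458925
spin 0.02242751294079426 shift after spin [ 6.281  -0.2078 -0.2422]
```

View pics/s9.png

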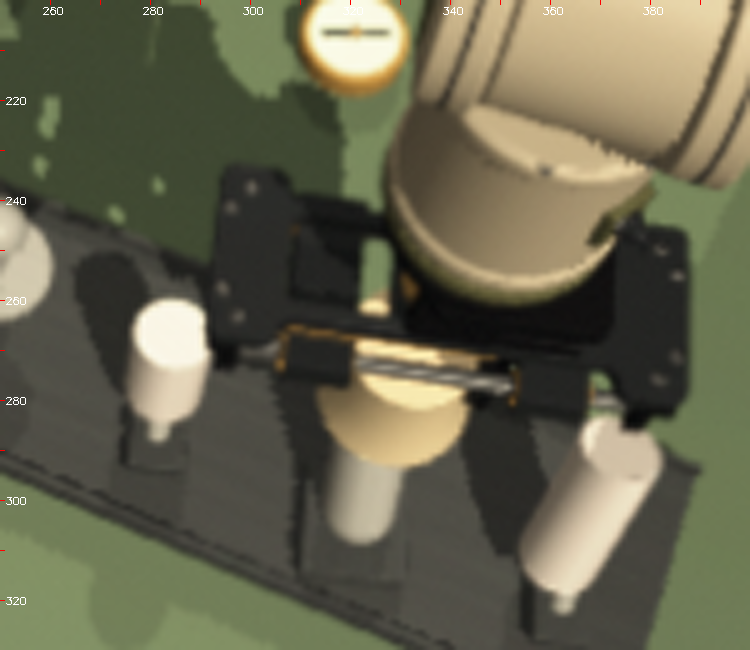

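```bash
python3 -m inch '[{"translation":[1.5,-0.2,-0.2],"spin":0},{"translation":[1.5,0,0],"spin":0},{"translation":[1.5,0,0],"spin":0}]' - 8; python3 go.py .5693 .2572 .106 142
```

```text
time: 20.45
ee_pos: [0.5699, 0.2561, 0.1225]
eef_rot: [0.638, 0.305, -0.633, 0.314]
ft_force: [-0.1, 0.0, -1.2]
width: 0.0563
t 20.45 p [0.5699 0.2561 0.1225] jaw az -38.1 x-axis [ 0.0123 -0.0082 -0.9999] q7 -1.43 w 0.0563 F [-0.0688  0.0117 -1.2326]
shift now cm [ 1.6432 -0.142  -0.044 ] norm 1.6498818210283674
spin -0.09498084536650708 shift after spin [ 1.6432 -0.1419 -0.0442]
```

```bash
python3 -m inch '[{"translation":[0.8,-0.1,0],"spin":0},{"translation":[0.8,0,0],"spin":0}]' - 6; python3 go.py .5693 .2572 .106 142; python3 -m inch '[{"translation":[0.4,0,0.2],"spin":0},{"translation":[0.4,0,0.2],"spin":0}]' - 4; python3 go.py .5644 .2509 .0862; python3 - <<'E'
from h import *
crop(optics.camera("scene"),250,200,400,330,5,"pics/s10.png")
E
```

```text
time: 20.7
ee_pos: [0.5686, 0.2553, 0.104]
eef_rot: [0.637, 0.304, -0.634, 0.314]
ft_force: [-3.3, -3.2, 0.4]
width: 0.0563
t 20.70 p [0.5686 0.2553 0.104 ] jaw az -38.1 x-axis [ 0.0098 -0.0102 -0.9999] q7 -1.44 w 0.0563 F [-3.2786 -3.2483  0.3879]
shift now cm [-0.2004 -0.0567 -0.1887] norm 0.28100014677709945
spin -0.13052751534507934 shift after spin [-0.2004 -0.0563 -0.1888]
time: 20.95
ee_pos: [0.5664, 0.2525, 0.0957]
eef_rot: [0.638, 0.305, -0.634, 0.314]
ft_force: [0.3, -0.0, -2.3]
width: 0.0563
t 20.95 p [0.5664 0.2525 0.0957] jaw az -38.1 x-axis [ 0.0106 -0.0092 -0.9999] q7 -1.44 w 0.0563 F [ 0.3313 -0.0153 -2.2686]
shift now cm [ 0.9459 -0.0733  0.2515] norm 0.9814806923055398
```

View pics/s10.png

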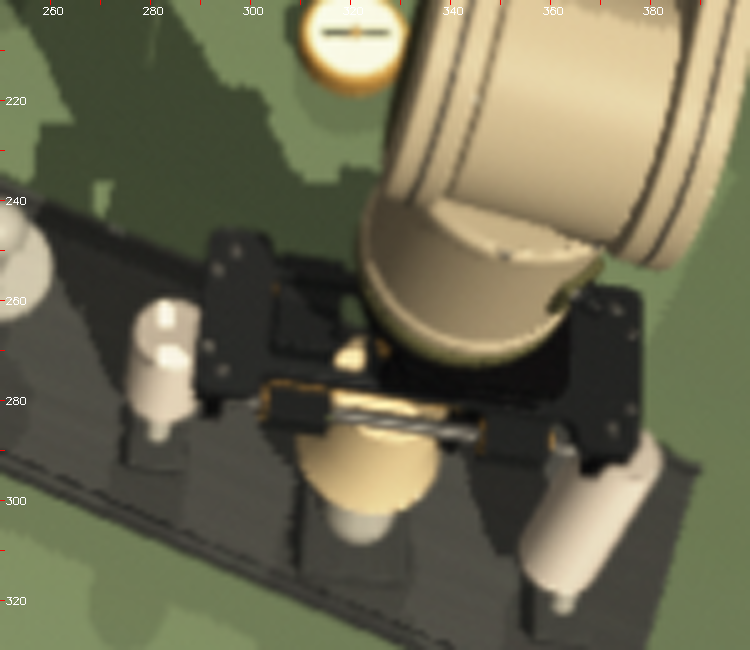

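```bash
python3 -m inch '[{"translation":[0.4,0,0.1],"spin":0},{"translation":[0.4,0,0.1],"spin":0}]' - 3; python3 go.py; python3 -m inch '[{"translation":[0,0,0],"spin":0},{"translation":[0,0,0],"spin":0},{"translation":[0,0,0],"spin":0}]' 0 10; python3 go.py
```

```text
time: 21.25
ee_pos: [0.5654, 0.2508, 0.0874]
eef_rot: [0.638, 0.305, -0.634, 0.314]
ft_force: [-0.5, 1.2, 1.6]
width: 0.0566
t 21.25 p [0.5654 0.2508 0.0874] jaw az -38.1 x-axis [ 0.0114 -0.0089 -0.9999] q7 -1.44 w 0.0566 F [-0.5388  1.1567  1.5592]
time: 21.62
ee_pos: [0.5656, 0.251, 0.0879]
eef_rot: [0.638, 0.305, -0.633, 0.314]
ft_force: [0.8, -0.3, -0.4]
width: 0.0784
t 21.62 p [0.5656 0.251  0.0879] jaw az -38.1 x-axis [ 0.0121 -0.0086 -0.9999] q7 -1.44 w 0.0784 F [ 0.7633 -0.3331 -0.419 ]
```

```bash
python3 -m inch '[{"translation":[-2,0,0],"spin":0},{"translation":[-5,0,0],"spin":0},{"translation":[-5,0,0],"spin":0},{"translation":[0,0,5],"spin":0},{"translation":[0,3,5],"spin":0},{"translation":[0,4,4],"spin":10},{"translation":[0,4,3.2],"spin":10}]'; python3 go.py .5598 -.0985 .15 -83; python3 - <<'E'
from h import *
crop(optics.camera("scene"),230,200,390,330,5,"pics/s11.png")
im=optics.camera("top")
crop(im,90,120,240,240,5,"pics/t11.png");crop(im,220,150,320,230,7,"pics/t11b.png")
E
```

```text
time: 22.5
ee_pos: [0.5354, 0.0498, 0.2233]
eef_rot: [0.687, 0.191, -0.673, 0.199]
ft_force: [-0.1, 0.0, -0.0]
width: 0.0871
t 22.50 p [0.5354 0.0498 0.2233] jaw az -58.0 x-axis [ 0.0216 -0.0043 -0.9998] q7 -1.30 w 0.0871 F [-0.0502  0.0192 -0.0332]
shift now cm [ 7.4467 13.7529  5.9121] norm 16.719674740993742
spin 25.021046151805336 shift after spin [ 7.4467 14.9627 -0.4596]
```

View pics/s11.png

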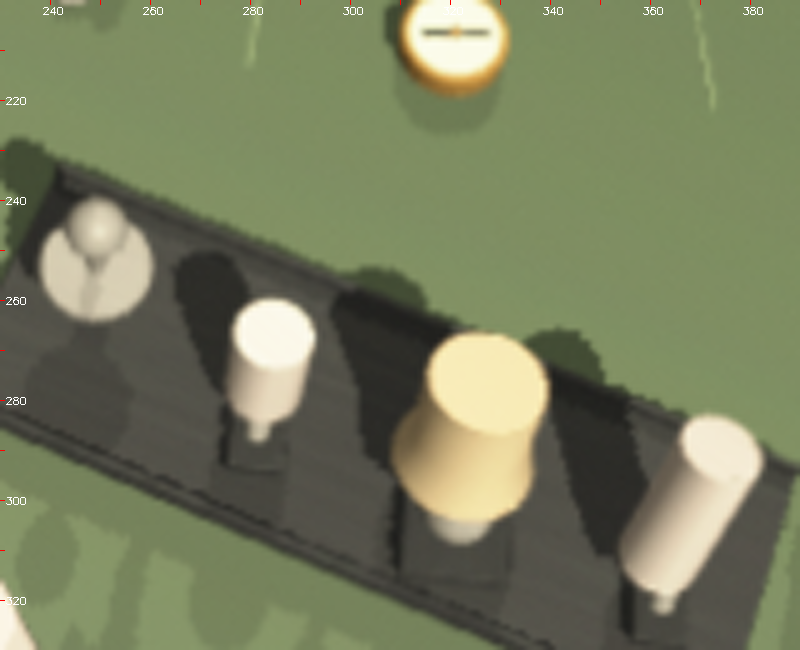

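View pics/t11.png

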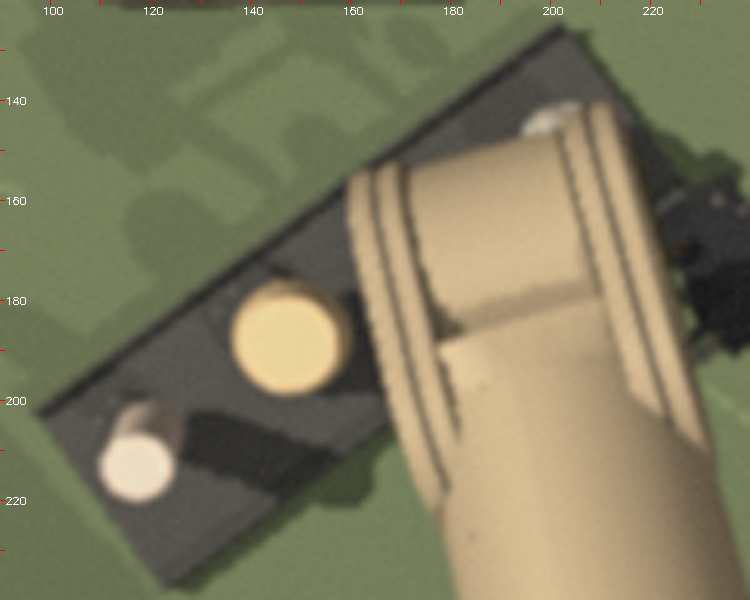

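View pics/t11b.png

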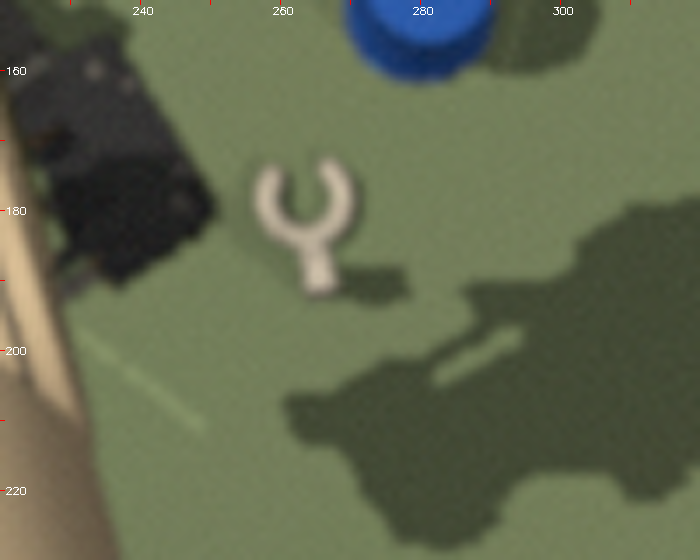

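```bash
python3 - <<'E'
from h import *
p,e=tri((327.5,277),(147.5,187.5));print(p,e)
print(tri((254.3,180.5),(265.3,190.8)))
# overlay clamp model to check
for az in (3,7,11):
    a=np.radians(az);g=np.array([np.cos(a),np.sin(a),0]);c=np.array([.5975,-.094,0.])
    t=c-.038*g+[0,0,.044];print(az,proj("top",t),proj("scene",t),proj("top",c-.038*g),proj("scene",c-.038*g))
E
python3 -m inch '[{"translation":[0,5,2],"spin":10},{"translation":[0,5,0],"spin":10},{"translation":[0,4,0],"spin":5},{"translation":[0,0,0],"spin":0}]'; python3 go.py .5598 -.0985 .1 -83
```

```text
[0.5619 0.2456 0.1013] 0.00383323312886765
(array([ 0.5584, -0.1013,  0.0301]), np.float64(0.004156555500173321))
3 [[264.1219 189.3896]] [[255.6294 179.6591]] [[263.6946 191.0209]] [[255.452  187.7273]]
7 [[264.9882 189.3018]] [[255.095  178.9859]] [[264.5315 190.9361]] [[254.9344 187.0677]]
11 [[265.8459 189.1542]] [[254.508  178.3468]] [[265.3602 190.7933]] [[254.3657 186.4415]]
time: 23.1
ee_pos: [0.5731, -0.0964, 0.2302]
eef_rot: [0.715, 0.035, -0.697, 0.041]
ft_force: [0.5, 0.4, -0.7]
width: 0.0869
t 23.10 p [ 0.5731 -0.0964  0.2302] jaw az -83.8 x-axis [ 0.0269 -0.0071 -0.9996] q7 -1.49 w 0.0869 F [ 0.4904  0.3886 -0.6798]
shift now cm [12.9852 -0.0626  1.6852] norm 13.094262732143497
spin -0.8111943291606991 shift after spin [12.9852 -0.0864  1.6842]
```

```bash
python3 -m inch '[{"translation":[4,-0.1,1.6],"spin":-2},{"translation":[4,0,0],"spin":0},{"translation":[4,0,0],"spin":0},{"translation":[3,0,0],"spin":0},{"translation":[0,0,0],"spin":0}]' 0.3 20; python3 go.py .560 -.1 .028 -81.5; python3 - <<'E'
from h import *
crop(optics.camera("scene"),200,120,320,220,6,"pics/s12.png")
E
```

```text
time: 23.72
ee_pos: [0.5625, -0.0929, 0.0799]
eef_rot: [0.716, 0.054, -0.694, 0.059]
ft_force: [-0.7, 0.6, 0.7]
width: 0.061
t 23.73 p [ 0.5625 -0.0929  0.0799] jaw az -80.9 x-axis [ 0.0314 -0.0043 -0.9995] q7 -1.51 w 0.0610 F [-0.7134  0.6195  0.7322]
shift now cm [5.1777 0.6177 0.5166] norm 5.239930009964244
spin 0.6387319576591182 shift after spin [5.1777 0.6234 0.5097]
```

View pics/s12.png

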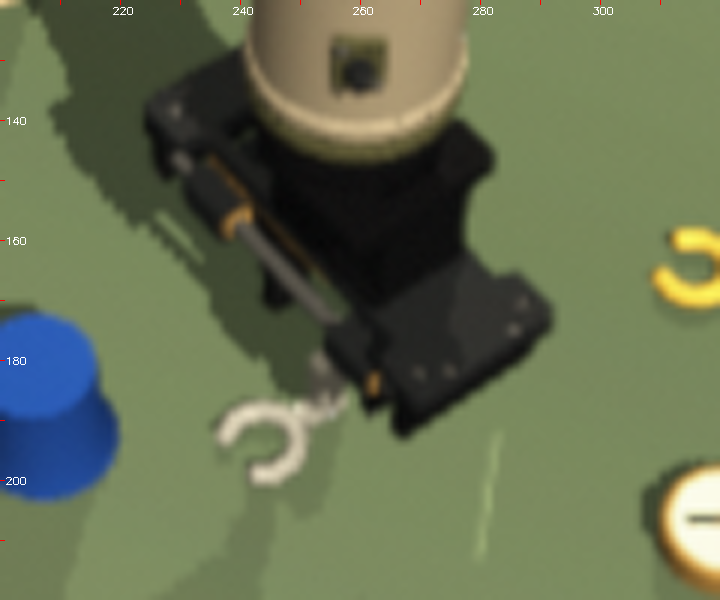

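```bash
python3 -m inch '[{"translation":[1,0.6,0.5],"spin":0},{"translation":[2,0,0],"spin":0},{"translation":[1.6,0,0],"spin":0},{"translation":[0,0,0],"spin":0}]'; python3 go.py .560 -.1 .028 -81.5
```

```text
time: 24.28
ee_pos: [0.5627, -0.1004, 0.0355]
eef_rot: [0.718, 0.054, -0.691, 0.06]
ft_force: [-0.5, 0.8, -0.5]
width: 0.0612
t 24.27 p [ 0.5627 -0.1004  0.0355] jaw az -80.8 x-axis [ 0.0382 -0.0057 -0.9993] q7 -1.52 w 0.0612 F [-0.5338  0.7524 -0.5105]
shift now cm [ 0.7416 -0.0933  0.2912] norm 0.8022231596323367
spin 0.6870632861250954 shift after spin [ 0.7416 -0.0898  0.2923]
```

```bash
python3 -m inch '[{"translation":[0.7,0,0.2],"spin":0},{"translation":[0,0,0],"spin":0},{"translation":[0,0,0],"spin":0},{"translation":[0,0,0],"spin":0},{"translation":[0,0,0],"spin":0},{"translation":[0,0,0],"spin":0}]' 1 30; python3 go.py .560 -.1 .028 -81.5; python3 - <<'E'
from h import *
crop(optics.camera("scene"),200,120,320,220,6,"pics/s13.png")
crop(optics.camera("top"),220,150,320,230,7,"pics/t13.png")
E
```

```text
time: 25.02
ee_pos: [0.5619, -0.1006, 0.0292]
eef_rot: [0.719, 0.054, -0.691, 0.06]
ft_force: [-0.7, 0.3, -0.3]
width: 0.0115
t 25.02 p [ 0.5619 -0.1006  0.0292] jaw az -80.8 x-axis [ 0.0401 -0.006  -0.9992] q7 -1.53 w 0.0115 F [-0.6688  0.2601 -0.2991]
shift now cm [ 0.1147 -0.0908  0.182 ] norm 0.23347560346098895
spin 0.7059132479425614 shift after spin [ 0.1147 -0.0885  0.1831]
```

View pics/s13.png

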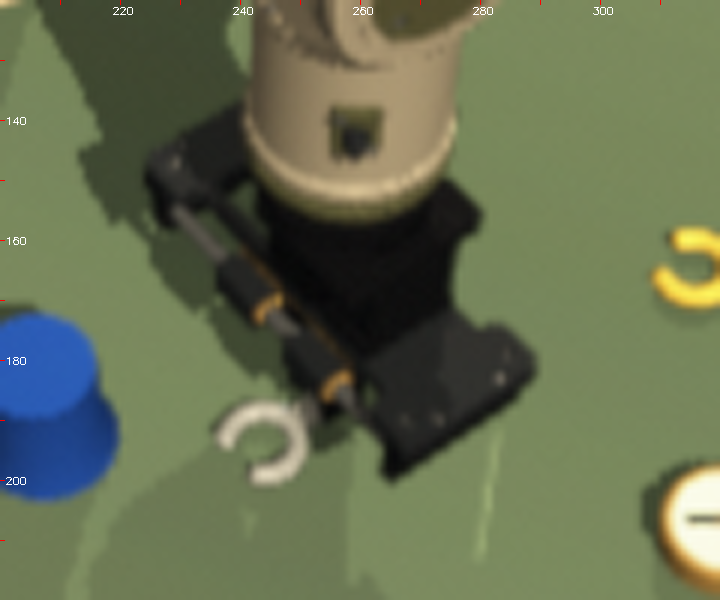

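View pics/t13.png

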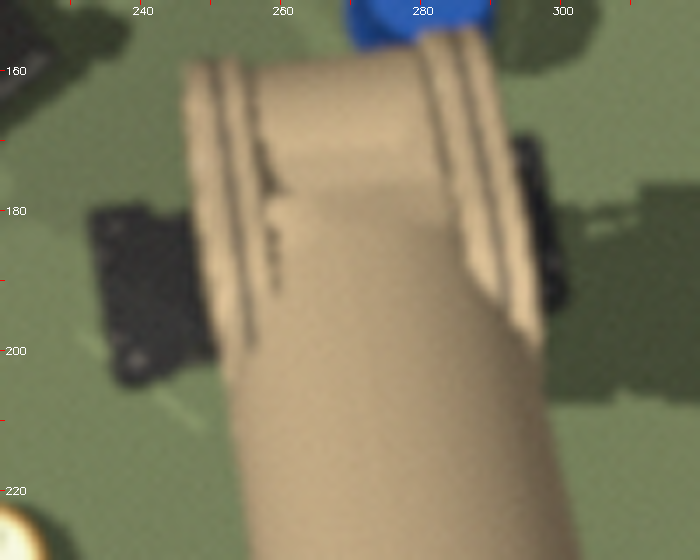

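```bash
python3 -m inch '[{"translation":[-4,0,0],"spin":0},{"translation":[-5,0,0],"spin":0},{"translation":[-1.5,0,0],"spin":0},{"translation":[0,0,0],"spin":0}]' ; python3 go.py .592 .0764 .13 -80.8; 
```

```text
time: 25.62
ee_pos: [0.5566, -0.1, 0.1355]
eef_rot: [0.718, 0.054, -0.692, 0.06]
ft_force: [-0.4, -0.0, -1.6]
width: 0.0119
t 25.62 p [ 0.5566 -0.1     0.1355] jaw az -80.8 x-axis [ 0.0373 -0.0054 -0.9993] q7 -1.45 w 0.0119 F [-0.4143 -0.0398 -1.6134]
shift now cm [  0.588  -16.8504  -6.3042] norm 18.00068365970498
spin 0.007014042438896695 shift after spin [  0.588  -16.8512  -6.3021]
```

```bash
python3 -m inch '[{"translation":[0,-4.3,-1.6],"spin":0},{"translation":[0,-4.3,-1.6],"spin":0},{"translation":[0,-4.3,-1.6],"spin":0},{"translation":[0,-4,-1.5],"spin":0},{"translation":[0,0,0],"spin":0}]' ; python3 go.py .592 .0764 .1 -80.8; 
```

```text
time: 26.25
ee_pos: [0.5892, 0.0804, 0.1266]
eef_rot: [0.714, 0.053, -0.696, 0.058]
ft_force: [0.3, -0.1, -0.6]
width: 0.0119
t 26.25 p [0.5892 0.0804 0.1266] jaw az -81.0 x-axis [ 0.0266 -0.0054 -0.9996] q7 -1.82 w 0.0119 F [ 0.2912 -0.1486 -0.5827]
shift now cm [ 2.6712  0.4129 -0.1439] norm 2.706790861497168
spin -0.15823186717662452 shift after spin [ 2.6712  0.4133 -0.1428]
```

```bash
python3 -m inch '[{"translation":[1.3,0.4,0],"spin":0},{"translation":[1.3,0,0],"spin":0},{"translation":[0,0,0],"spin":0}]' ; python3 go.py .592 .0764 .1 -80.8;  python3 - <<'E'
from h import *
a=optics.camera("scene");np.save("pics/a.npy",a)
crop(a,220,180,320,280,6,"pics/s14.png")
crop(optics.camera("top"),170,120,270,220,6,"pics/t14.png")
E
```

```text
time: 26.62
ee_pos: [0.5889, 0.0725, 0.0952]
eef_rot: [0.712, 0.052, -0.698, 0.058]
ft_force: [-0.1, -0.7, 0.5]
width: 0.012
t 26.62 p [0.5889 0.0725 0.0952] jaw az -81.1 x-axis [ 0.0214 -0.0073 -0.9997] q7 -1.83 w 0.0120 F [-0.0762 -0.6536  0.5189]
shift now cm [-0.4753 -0.3328 -0.378 ] norm 0.6925001828213134
spin -0.32855623628644537 shift after spin [-0.4753 -0.3307 -0.3799]
```

View pics/s14.png

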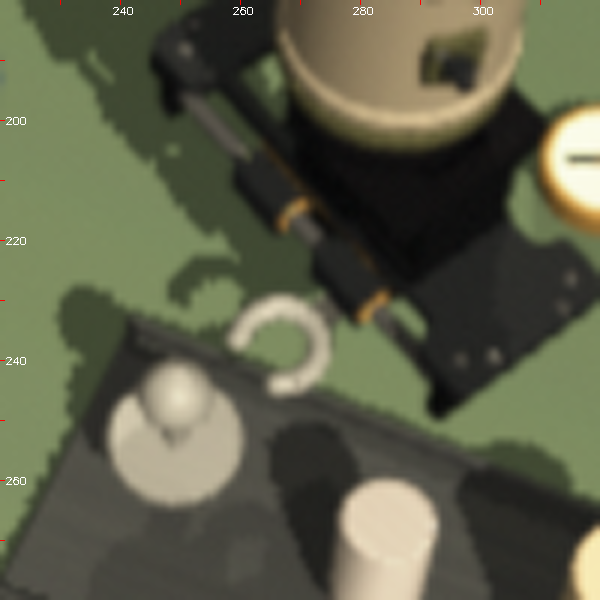

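View pics/t14.png

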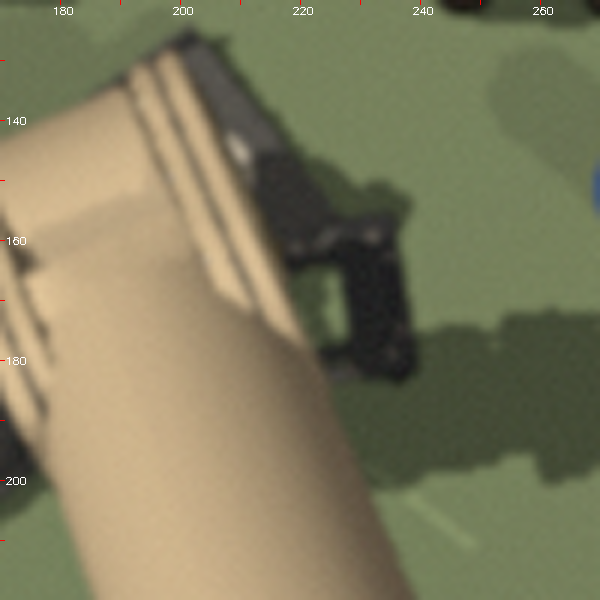

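```bash
python3 - <<'E'
from h import *
print(onz("scene",266.2,237.7,.071))
t=np.linspace(0,2*np.pi,60)
im=np.load("pics/a.npy");S=6;x0,y0=220,180
c=cv2.resize(im[180:280,220:320,::-1],None,fx=S,fy=S,interpolation=cv2.INTER_CUBIC)
def dr(P,col):
    for q in proj("scene",P): cv2.circle(c,tuple(int(v) for v in ((q-[x0,y0]+.5)*S)),1,col,-1)
C=np.array([.6246,.0783,.071])
dr(C+np.c_[.0225*np.cos(t),.0225*np.sin(t),0*t],(0,0,255));dr(C+np.c_[.0125*np.cos(t),.0125*np.sin(t),0*t],(0,0,255))
R0=np.array([.6821,.091,.06]);dr(R0+np.c_[.028*np.cos(t),.028*np.sin(t),0*t],(255,255,0));dr(R0+[0,0,.046]+np.c_[.015*np.cos(t),.015*np.sin(t),0*t],(255,0,0))
dr(R0+np.c_[0*t,0*t,np.linspace(0,.06,60)],(0,255,0))
cv2.imwrite("pics/ov.png",c)
E
```

```text
[0.628  0.0806 0.071 ]
```

View pics/ov.png

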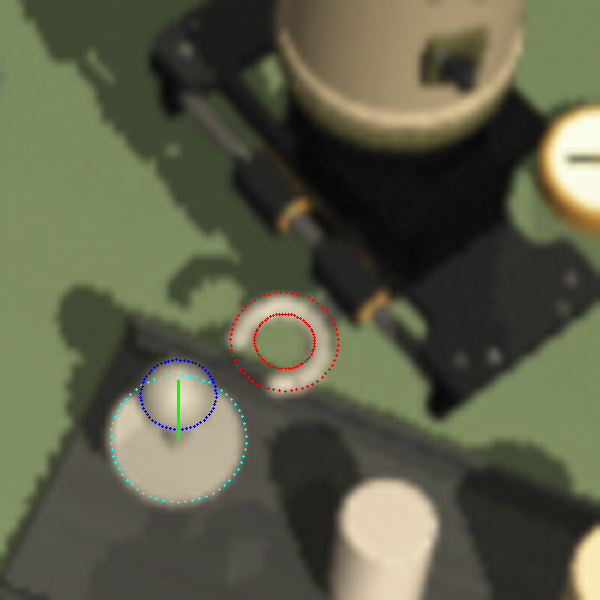

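```bash
python3 go.py .5983 .0768 .0975 -81.1; python3 -m inch '[{"translation":[-0.2,-0.3,-1],"spin":0},{"translation":[0,0,0],"spin":0}]'; python3 go.py .5983 .0768 .0975 -81.1;python3 go.py .6477 .0846 .0975
```

```text
t 26.73 p [0.5897 0.0729 0.0967] jaw az -81.1 x-axis [ 0.0234 -0.007  -0.9997] q7 -1.83 w 0.0116 F [ 0.579   0.7544 -1.5644]
shift now cm [-0.0613 -0.2482 -0.9129] norm 0.9479946034930724
spin -0.022871863255986113 shift after spin [-0.0613 -0.2478 -0.913 ]
time: 26.98
ee_pos: [0.6005, 0.0775, 0.1001]
eef_rot: [0.714, 0.051, -0.696, 0.058]
ft_force: [-0.1, -0.2, -0.7]
width: 0.012
t 26.98 p [0.6005 0.0775 0.1001] jaw az -81.2 x-axis [ 0.0254 -0.0069 -0.9997] q7 -1.84 w 0.0120 F [-0.0506 -0.205  -0.6891]
shift now cm [0.2548 0.0287 0.2306] norm 0.34487518260847344
spin -0.07016453788874344 shift after spin [0.2548 0.0284 0.2307]
t 26.98 p [0.6005 0.0775 0.1001] jaw az -81.2 x-axis [ 0.0254 -0.0069 -0.9997] q7 -1.84 w 0.0120 F [-0.0506 -0.205  -0.6891]
shift now cm [ 0.3748  0.0162 -4.7691] norm 4.783862269395552
```

```bash
python3 -m inch '[{"translation":[0.2,0,-1.2],"spin":0},{"translation":[0.1,0,-1.1],"spin":0},{"translation":[0,0,0],"spin":0}]'; python3 go.py .6477 .0846 .0975 -81.1; python3 - <<'E'
from h import *
a=optics.camera("scene");np.save("pics/a.npy",a)
crop(a,220,200,300,280,8,"pics/s15.png")
E
```

```text
time: 27.35
ee_pos: [0.6256, 0.0814, 0.0979]
eef_rot: [0.714, 0.051, -0.696, 0.058]
ft_force: [-0.6, -0.4, 0.0]
width: 0.0122
t 27.35 p [0.6256 0.0814 0.0979] jaw az -81.2 x-axis [ 0.0265 -0.0067 -0.9996] q7 -1.84 w 0.0122 F [-0.6097 -0.3835  0.0209]
shift now cm [ 0.1013  0.0185 -2.2348] norm 2.237136772883355
spin -0.07266549586022109 shift after spin [ 0.1013  0.0213 -2.2347]
```

View pics/s15.png

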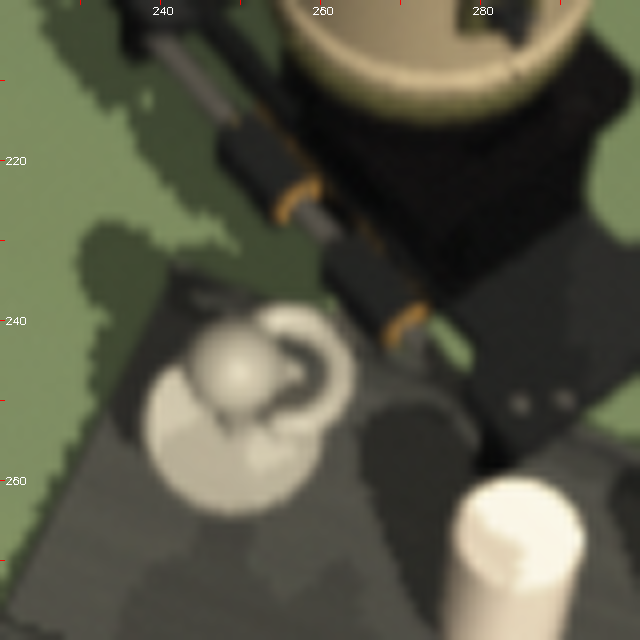

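```bash
python3 -m inch '[{"translation":[0.1,0,-0.6],"spin":0},{"translation":[0,0,-0.6],"spin":0}]'; python3 go.py .6477 .0846 .0975 -81.1;python3 -m inch '[{"translation":[0,0,-0.6],"spin":0},{"translation":[0,0,-0.4],"spin":0}]'; python3 go.py .6477 .0846 .0975 -81.1; python3 - <<'E'
from h import *
a=optics.camera("scene");np.save("pics/a.npy",a)
crop(a,220,200,300,280,8,"pics/s16.png")
E
```

```text
time: 27.65
ee_pos: [0.6372, 0.0832, 0.0971]
eef_rot: [0.714, 0.051, -0.696, 0.058]
ft_force: [0.2, -0.5, -0.5]
width: 0.0121
t 27.65 p [0.6372 0.0832 0.0971] jaw az -81.2 x-axis [ 0.0257 -0.0072 -0.9996] q7 -1.84 w 0.0121 F [ 0.2228 -0.459  -0.4779]
shift now cm [-0.0171  0.019  -1.0611] norm 1.061456654919412
spin -0.05924246102462405 shift after spin [-0.0171  0.0201 -1.0611]
time: 27.9
ee_pos: [0.648, 0.0847, 0.0974]
eef_rot: [0.714, 0.051, -0.696, 0.058]
ft_force: [0.2, 0.3, -0.9]
width: 0.0116
t 27.90 p [0.648  0.0847 0.0974] jaw az -81.2 x-axis [ 0.0259 -0.0072 -0.9996] q7 -1.84 w 0.0116 F [ 0.2406  0.3138 -0.8932]
shift now cm [-0.0127  0.0082  0.028 ] norm 0.031825422768940036
spin -0.06736903391058036 shift after spin [-0.0127  0.0082  0.028 ]
```

View pics/s16.png

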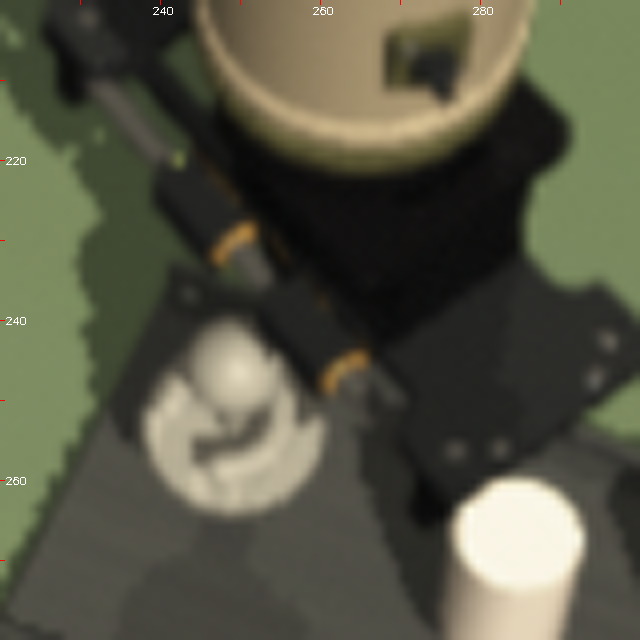

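```bash
python3 -m inch '[{"translation":[0.3,0,0],"spin":0},{"translation":[0.2,0,0],"spin":0}]'; python3 -m inch '[{"translation":[0.2,0,0],"spin":0},{"translation":[0,0,0],"spin":0}]';python3 go.py .6477 .0846 .0892 -81.1
```

```text
time: 28.2
ee_pos: [0.6484, 0.0848, 0.0921]
eef_rot: [0.714, 0.051, -0.696, 0.058]
ft_force: [0.9, 0.1, -1.3]
width: 0.0119
time: 28.45
ee_pos: [0.6483, 0.0848, 0.0899]
eef_rot: [0.714, 0.051, -0.696, 0.058]
ft_force: [1.4, 0.3, 0.7]
width: 0.0118
t 28.45 p [0.6483 0.0848 0.0899] jaw az -81.2 x-axis [ 0.0261 -0.0071 -0.9996] q7 -1.85 w 0.0118 F [1.3823 0.2965 0.675 ]
shift now cm [0.0705 0.0076 0.0632] norm 0.09502210613478214
spin -0.06372374573653872 shift after spin [0.0705 0.0076 0.0632]
```

```bash
python3 -m inch '[{"translation":[0.15,0,0],"spin":0},{"translation":[0,0,0],"spin":0}]' - 6;python3 go.py;python3 -m inch '[{"translation":[0,0,0],"spin":0},{"translation":[0,0,0],"spin":0}]' 0.75 5;python3 go.py; python3 -m inch '[{"translation":[0,0,0],"spin":0},{"translation":[-1,0,0],"spin":0},{"translation":[-2,0,0],"spin":0},{"translation":[-4,0,0],"spin":0},{"translation":[-5,0,0],"spin":0},{"translation":[0,3,4],"spin":0},{"translation":[0,3,5],"spin":0},{"translation":[0,3,5],"spin":0}]'; python3 - <<'E'
from h import *
a=optics.camera("scene");np.save("pics/a.npy",a)
crop(a,210,200,400,340,4,"pics/s17.png")
crop(optics.camera("top"),90,110,250,245,5-1,"pics/t17.png")
E
```

```text
time: 28.7
ee_pos: [0.6483, 0.0848, 0.0889]
eef_rot: [0.714, 0.051, -0.696, 0.058]
ft_force: [-0.3, 0.4, -0.0]
width: 0.0117
t 28.70 p [0.6483 0.0848 0.0889] jaw az -81.2 x-axis [ 0.0263 -0.0072 -0.9996] q7 -1.85 w 0.0117 F [-0.2657  0.3906 -0.0115]
time: 28.95
ee_pos: [0.6484, 0.0848, 0.0888]
eef_rot: [0.714, 0.051, -0.696, 0.058]
ft_force: [1.7, 0.8, -0.1]
width: 0.0203
t 28.95 p [0.6484 0.0848 0.0888] jaw az -81.2 x-axis [ 0.0265 -0.0072 -0.9996] q7 -1.85 w 0.0203 F [ 1.6646  0.7846 -0.0923]
time: 29.95
ee_pos: [0.5209, -0.0228, 0.2185]
eef_rot: [0.717, 0.054, -0.692, 0.059]
ft_force: [0.0, -0.1, 0.2]
width: 0.0214
```

View pics/s17.png

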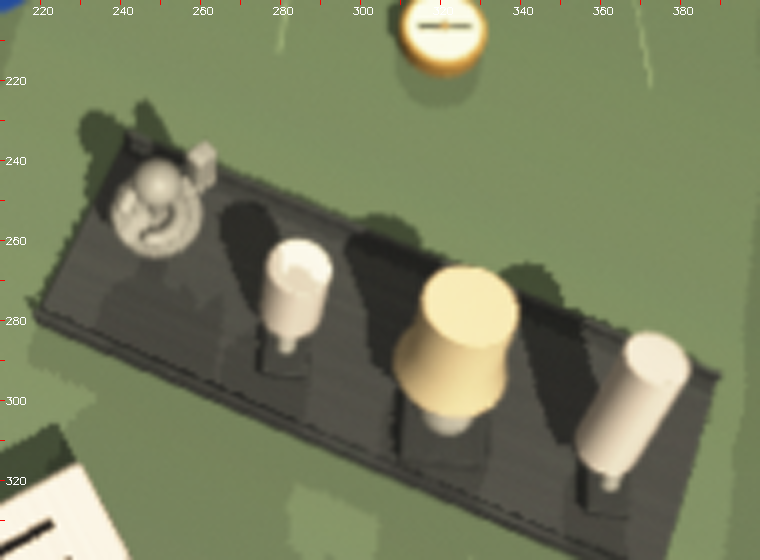

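View pics/t17.png

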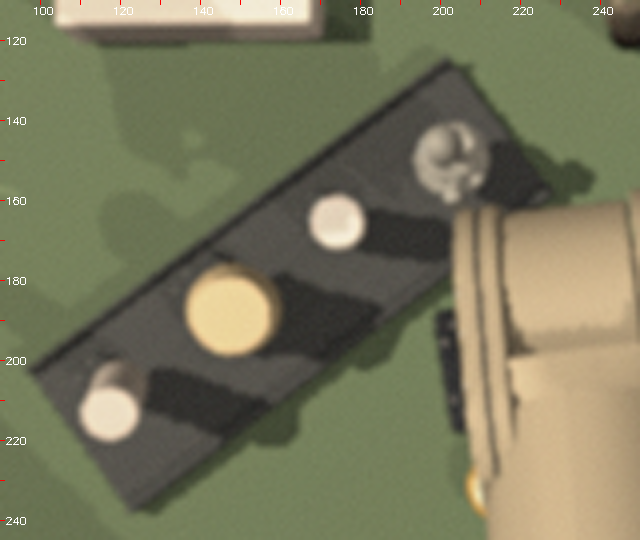

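```bash
python3 -m inch '[{"translation":[0,5,2],"spin":0},{"translation":[0,5,2],"spin":0},{"translation":[0,5,2],"spin":0},{"translation":[0,4,2],"spin":0},{"translation":[0,0,0],"spin":0}]'; python3 - <<'E'
from h import *
a=optics.camera("scene");np.save("pics/sf.npy",a);b=optics.camera("top");np.save("pics/tf.npy",b)
crop(a,215,225,305,305,8,"pics/s18.png");crop(b,155,125,240,190,9,"pics/t18.png")
cv2.imwrite("pics/tf.png",cv2.resize(b[:,:,::-1],(800,600)))
E
python3 go.py
```

```text
time: 30.68
ee_pos: [0.4699, -0.2314, 0.2266]
eef_rot: [0.72, 0.05, -0.69, 0.062]
ft_force: [0.2, 0.6, 0.2]
width: 0.0215
t 30.77 p [ 0.4714 -0.2277  0.2265] jaw az -80.6 x-axis [ 0.0438 -0.0113 -0.999 ] q7 -1.08 w 0.0222 F [ 0.5495 -0.0529 -0.0185]
```

View pics/s18.png

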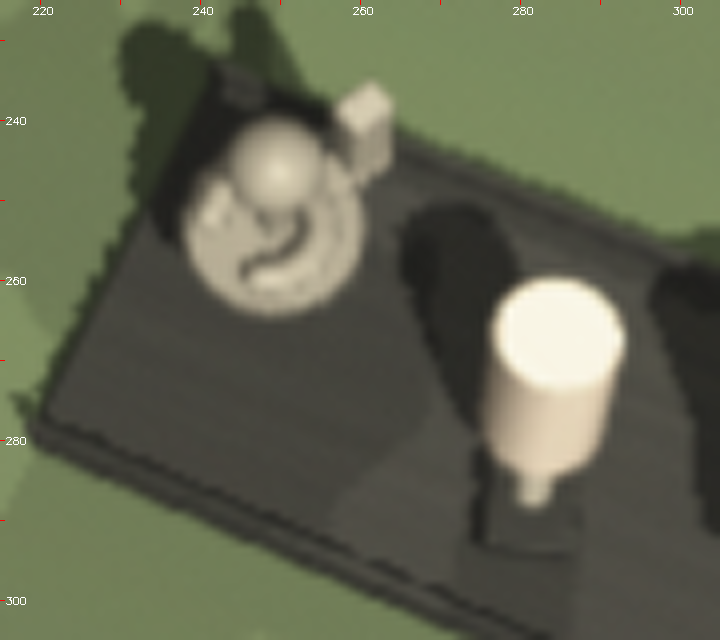

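View pics/t18.png

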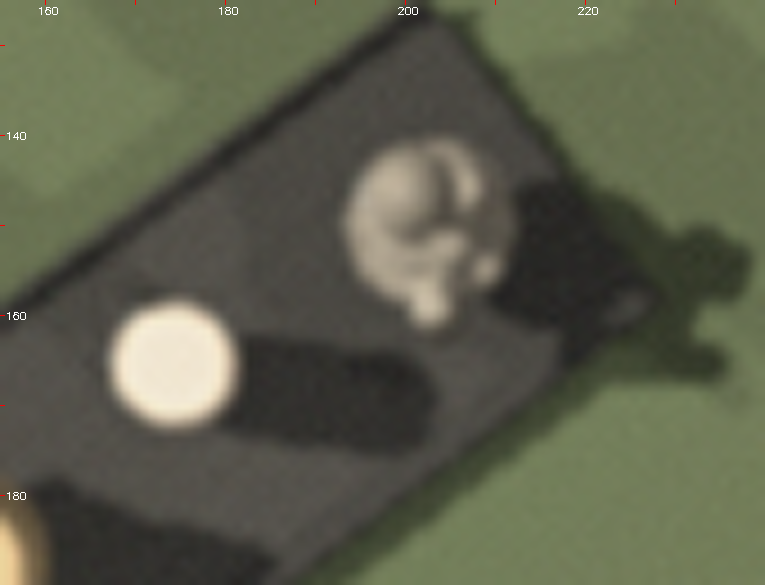

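View pics/tf.png

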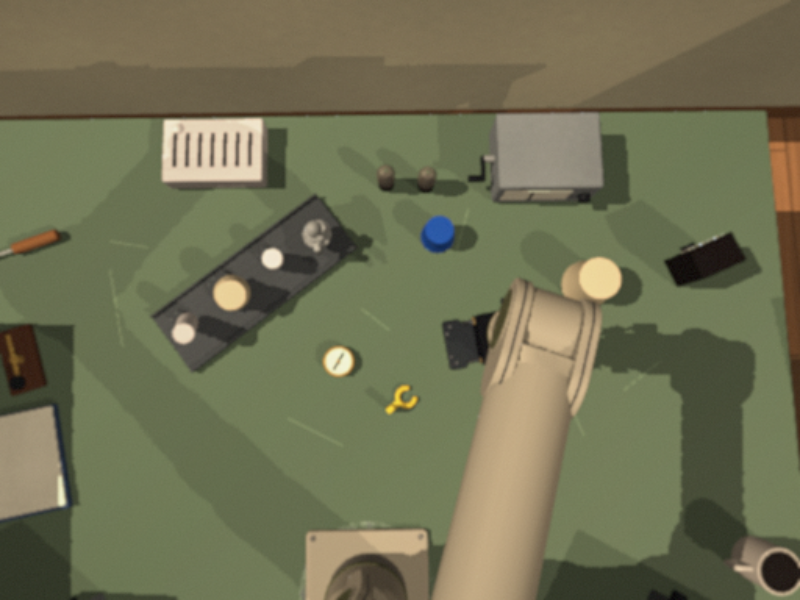

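```bash
cat > cups.py <<'E'
from sil import *
from scipy.optimize import minimize
sf={"scene":np.load("pics/sf.npy"),"top":np.load("pics/tf.npy")}
def disc(c,a,r,n=24):
    u=np.cross(a,[0,1,.1]);u/=np.linalg.norm(u);v=np.cross(a,u);t=np.linspace(0,2*np.pi,n,endpoint=False)
    return c+r*(np.cos(t)[:,None]*u+np.sin(t)[:,None]*v)
prof={"tall":[(0,.019),(.088,.019)],"short":[(0,.019),(.054,.019)],"bell":[(0,.035),(.024,.028),(.066,.028)]}
floor={"tall":.084,"short":.050,"bell":.062}
tip={"long":[.4928,.324,.1116],"short":[.6297,.1698,.0821],"thick":[.5607,.2461,.0986]}
bx={"tall":((348,272,392,325),(98,190,132,226)),"short":((270,252,300,290),(160,150,188,182)),"bell":((303,258,345,310),(128,168,166,205))}
pk={"tall":"long","short":"short","bell":"thick"}
S=6
def mask(im,b):
    c=im[b[1]:b[3],b[0]:b[2]].astype(np.float32);return np.clip((cv2.GaussianBlur(c[...,0],(0,0),.5)-85)/(150-85),0,1)*((c[...,0]>c[...,1]-2))
def rend(n,parts,b):
    M_=np.zeros(((b[3]-b[1])*S,(b[2]-b[0])*S),np.uint8)
    for P in parts:
        q=(proj(n,P)+.5-[b[0],b[1]])*S;cv2.fillPoly(M_,[np.round(cv2.convexHull(q.astype(np.float32))*16).astype(np.int32)],255,shift=4)
    return cv2.GaussianBlur(cv2.resize(M_,None,fx=1/S,fy=1/S,interpolation=cv2.INTER_AREA).astype(np.float32)/255,(0,0),.7)
az=np.array([-.307,-.395,.866])
for k in prof:
    T=np.array(tip[pk[k]]);p0=np.array([0,0,0,np.hypot(*az[:2])*az[0]/np.hypot(*az[:2]),az[1]])
    F0=prof[k]
    def parts(p):
        a=np.array([p[3],p[4],0]);a[2]=np.sqrt(1-a@a);fl=T+p[:3]*.001;m=fl-floor[k]*a
        D=[disc(m+h*a,a,rr) for h,rr in F0]
        out=[np.r_[D[i],D[i+1]] for i in range(len(D)-1)]
        pt=T;out.append(capsule_pts(T-az*(L[pk[k]]-.02),T-az*rad[pk[k]],rad[pk[k]]));return out,a,fl
    tg={n:mask(sf[n],b) for n,b in zip(("scene","top"),bx[k])}
    def cost(p):
        if p[3]**2+p[4]**2>.8:return 1e4
        P=parts(p)[0];return sum(((rend(n,P,b)-tg[n])**2).sum() for n,b in zip(("scene","top"),bx[k]))
    best=p0
    for _ in range(3):
        s=minimize(cost,best,method="Powell",options=dict(xtol=1e-3,ftol=1e-6));best=s.x
    _,a,fl=parts(best);print(k,"floor-tip mm",best[:3].round(1),"axial gap",((fl-T)@a*1000).round(1),"tilt",np.degrees(np.arccos(a[2])).round(1),"ang to peg",np.degrees(np.arccos(a@az)).round(1),"cost",round(float(s.fun),1))
print(tri((260.5,237.8),(202.5,158.5)))
for h in(.104,):
    print(proj("top",[.6446,.0852,h]),proj("scene",[.6446,.0852,h]))
E
python3 cups.py
```

```text
tall floor-tip mm [-4.   3.   0.2] axial gap 0.7 tilt 23.8 ang to peg 8.5 cost 60.4
short floor-tip mm [-0.5  0.1  3.5] axial gap 3.3 tilt 21.3 ang to peg 8.6 cost 21.6
bell floor-tip mm [-3.4 -3.6 -2.5] axial gap -0.3 tilt 23.6 ang to peg 6.4 cost 48.5
(array([0.6472, 0.0848, 0.0994]), np.float64(0.0006637735096612397))
[[202.2551 158.9823]] [[261.6779 236.7179]]
```

```bash
python3 -c "
from bench import close_job
print(close_job())"
```

```text
the job is handed in; nothing more can be done
None
```

The tall can, the short can and the cream bell are hung mouth-down on the long, short and thick pegs. The grey clamp was then slid through its gap onto the rod and lowered onto the collar below the ball. I handed the job in at about 31 s of the 72 s. The largest force I read was under 6 N, at the ends of moves. The compass, the tubes and the look-alike parts stayed where they were in the final picture.

**Last checks:**
- **Seating:** a model fit to both views put each cup's inner bottom close to its peg tip:

| Cup | Axial gap | Tilt from vertical |
|---|---|---|
| Tall can | 0.7 mm | 23.8° |
| Short can | 3.3 mm | 21.3° |
| Bell | −0.3 mm | 23.6° |

- **Short can:** it has the largest gap, and a second estimate from the top faces put the can about 3 mm too low rather than too high. The calibration is good to about 2 mm. At its measured tilt it cannot be caught between the two walls, so it should be resting on the tip. I did not push it down further.
- **Clamp:** the rod is inside the bore and the ring looks flat in the scene view. The top of the tab triangulated to 99 mm against an expected 104 mm, which I put down to about 1 px of picking error.
- **Disagreement with the description:** the pegs appeared to lean about 15° around from the tray's own −x direction. I followed what the pictures showed.

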